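# Load, lock and scan a birdhouse kit

### The arm

A 6-joint arm with a two-finger parallel gripper is mounted at the origin on the work surface. World frame = base frame: x ahead of the robot, y to its left, z up, the work surface at z = 0. Lengths are in m, angles in rad, forces in N, time in s.
With the tool pointing down it reaches from about 0.325 to 0.75 m from the base axis. Payload 7.6 kg.
Tool frame: the origin (TCP) lies between the finger pads; the fingertips stand robot.tips_ahead ahead of it and the grasp point (between the pads) lies 11 mm behind it (robot.tips_ahead is the distance from the TCP to the fingertips, in m); z points along the fingers, y is the line along which they close (so a half turn about z gives the same grasp; the last joint's range is limited). The gripper opens to 85 mm and grips with 20 to 120 N. Pads are 22 mm wide; open, the fingers measure 114 mm over their backs; the gripper's body (76 mm by 85 mm) begins 54 mm behind the grasp point. The pads swing forward as they close: fully open they stand 13 mm farther back than shut.
Start: joints at [-1.306, 0.052, 1.401, -0, 1.689, -0.07], TCP at [0.173, -0.496, 0.239] pointing down, gripper open.
Joint ranges: [-2.9, 2.9], [-0.91, 2.17], [0.12, 2.37], [-1.06, 4.2], [0.26, 2.73], [-2.93, 2.93]. Speed limits (rad/s): [2.57, 2.57, 3.01, 3.14, 3.14, 3.14].

### API

Orientations are given as a unit quaternion [w, x, y, z].
In Python, from station import robot, viewer, ticket gives the robot as it stands.
- The arm moves only by the shell command python3 -m pendant 'ROWS'. ROWS is JSON, a list of rows, each a list of 3 entries, a list of its own where there are three numbers: the shift along the tool's x, y, z normalised to -1 to 1, where 1 is 20 cm, then the turn, a rotation vector about the tool's x, y, z normalised to -1 to 1, where 1 is 90 degrees, then the closure, from 0 (fully open) to 1 (shut). In form: [[[tx, ty, tz], [rx, ry, rz], jaw], ...]. A call has 1 to 20 rows; each row is the pose to reach, as a shift and turn from the pose commanded when the call began, along the tool's axes at that moment; what a row does not reach only later rows make up. A row lasts 1/12 s, in which the tool goes at most 41.7 mm and 7.16 degrees, less where a joint would pass 70% of its speed; a pose out of reach is approached as far as the arm can. A call with a number of a shift or a turn outside -1 to 1 is refused whole. A call with a gripper value outside its range is refused whole. The fingers move at their own pace and stop on an object; the grip force is fixed at half the most. Time passes only in rows, so rows that repeat a pose let the fingers close. It gives the time, the measured TCP pose, the force, the opening and the grip force at its end, in the units of the state.
- robot.observe(): the state, without advancing time (a new reading comes with each control period).
- viewer.camera(name): name is "scene" or "top" or "wrist"; returns (picture, depth): 384x512x3 uint8, red, green, blue; 384x512 float32, m along the optical axis (not along the pixel's ray), 0 where there is no reading.
- viewer.get_calibration(name): a dict with "K" (3x3 intrinsics, pixels), "R" (3x3) and "t" (3): a world point X has camera coordinates R X + t; the wrist camera has in their place "T_tool_cam" (4x4, takes a point from camera to tool coordinates, whose origin is the TCP and whose axes are the flange's). Camera axes: x right, y down, z forward; pixel columns grow to the right and rows downward; lengths in m; the calibration is good to about 2 mm. A picture is of the moment at which its call begins: read the wrist's pose just before it. get_calibration takes no time and is no camera call.
- ticket.job_done(): hands the job in; it is judged then, once.
The state is a dict: "clock": time; "q": joint angles; "joint_vel": joint speeds; "joint_torque": joint torques, N m; "tool_pos": TCP position; "orientation": TCP orientation; "contact_force": force on the tool from outside, world axes, zero at the start; "moment": the same for the moment, N m; "gripper_width": finger opening in m; "grip_force": force on a finger pad.
Only numpy, scipy, OpenCV 4.12 (cv2) and the standard library are available. Lean on these libraries where they do the work, as an engineer would, in place of code of your own. Each camera call takes 0.05 s, during which the arm holds its last target. There are 200 camera calls.

### The job

Swing the keeper bar of the kit tray fully open, put every cedar cleat from the parts bin into the tray lying down on the tray's floor, and swing the bar fully closed over them; the two metal brackets stay in the bin. Then take up the scanner wand and point it squarely, from about 9 cm, at the middle of the kit tray's label and hold it still for a good second, then do the same with the label on the roof panel in the vise. Lay the scanner back on its cork rest mat, in the middle and lying along it, and do not knock over the tin or the glue bottle.

Things in the scene. Friction and masses are not known exactly. Their poses are not given: they have to be found in the camera images.
- kit_tray: square plywood tray fixed to the bench at the robot's right, outside 140 x 140 mm, rim 30 mm high, walls 5 mm, floor 5 mm thick (inside 130 x 130 mm). Origin: centre of its underside at bench height; its x points roughly away from the robot, towards a label board that leans back beyond the tray's +x rim (board top 110 mm high, 110 mm wide).
- keeper (a joint): steel keeper bar turning on an upright post beside the tray's +y wall. 0 rad = closed, lying across the tray along its -y; 1.571 = fully open, pointing along the tray's -x (to the robot) outside the +y wall. Opens clockwise from above; stays where left (0.08 N m of friction). Bar 20 mm wide, underside 47 mm, top 55 mm above the bench.
- keeper_knob (a point): grip point on the upright round wooden knob at the free end of the keeper bar: on the knob's axis, 86 mm above the bench, 162 mm from the hinge axis; the knob is 18 mm in diameter, and stands from 55 to 105 mm above the bench.
- keeper_hinge (a point): point on the vertical hinge axis of the keeper bar, at the height of keeper_knob (post and bar here reach 56 mm above the bench).
- kit_label: white barcode label 56 x 44 mm on the front of the kit tray's leaning board (board leans back 0.6 rad from upright), facing the robot. Origin: centre of the label; z points out of its face (towards the robot and up), y along its width, x up the board.
- roof_label: white barcode label 56 x 44 mm on the front of the cedar roof panel (150 mm wide, top edge about 170 mm above the bench) gripped in the cast-iron vise at the middle far side of the bench; the panel leans back 0.4 rad from upright. Origin: centre of the label; z points out of its face (towards the robot and up), y along its width, x up the panel.
- bin: dark wooden parts bin fixed to the bench at the robot's left, 150 x 220 mm (x, y), six compartments (2 along x, 3 along y) about 67 mm square, floor 5 mm thick, walls 5 mm thick and 16 mm high above the bench. Origin: centre of its underside.
- bracket1: galvanized L-shaped corner bracket in a bin compartment (may be any), foot 36 x 18 x 3 mm, upright leg 36 mm high at its -x end. Origin: centre of the underside of its foot. Stays in the bin.
- bracket2: second bracket, like bracket1.
- rest: cork rest mat fixed to the bench in front of the robot, 190 x 80 mm (x, y), 4 mm thick. Origin: centre of its underside; x runs along its length.
- scanner: square-section scanner wand 150 x 32 x 32 mm, 0.16 kg, lying along the rest mat at the start; may be gripped across any of its sides. Origin: centre of its underside as built (16 mm from its long axis); x points along it to its nose: the black end with the glass window. It reads straight ahead along +x.
- scanner_center (a point): centre of the scanner wand's body (on its long axis, 75 mm behind its nose), axes as the scanner's.
- scanner_nose (a point): middle of the window at the scanner's nose.
- scanner_spot (a point): the point straight ahead of the nose at the best reading distance, 90 mm beyond the nose and 165 mm from scanner_center: bring it onto the centre of a label to read it.
- brad_tin: squat green tin of brads, 76 mm across, 45 mm high, a bystander at the far side. Origin: centre of its underside.
- glue: glue bottle, 52 mm across, 130 mm high, a bystander beyond the bin. Origin: centre of its underside.
- cleat1_center (a point): the first of up to four bare cedar cleats (some may be absent): rectangular block 45 x 20 x 24 mm (x, y, z), 30 g, starts flat in some compartment of the parts bin at any yaw. This point is the centre of the block; x runs along its length.
- cleat2_center (a point): the second of up to four bare cedar cleats (some may be absent): rectangular block 45 x 20 x 24 mm (x, y, z), 30 g, starts flat in some compartment of the parts bin at any yaw. This point is the centre of the block; x runs along its length.
- cleat3_center (a point): the third of up to four bare cedar cleats (some may be absent): rectangular block 45 x 20 x 24 mm (x, y, z), 30 g, starts flat in some compartment of the parts bin at any yaw. This point is the centre of the block; x runs along its length.
- cleat4_center (a point): the fourth of up to four bare cedar cleats (some may be absent): rectangular block 45 x 20 x 24 mm (x, y, z), 30 g, starts flat in some compartment of the parts bin at any yaw. This point is the centre of the block; x runs along its length.
- cleat1: the same block as cleat1_center; origin at the centre of its underside as built.
- cleat2: the same block as cleat2_center; origin at the centre of its underside as built.
- cleat3: the same block as cleat3_center; origin at the centre of its underside as built.
- cleat4: the same block as cleat4_center; origin at the centre of its underside as built.

How it is judged:
By the outcome, as a careful person would: the job done as asked, in the order asked, and still so for the second after the job is handed in, with the robot touching nothing.
Of cleat1, cleat2, cleat3, cleat4 only 2 to 4 are there at a start; the rules pass over those that are not, and their reading is None.
At some moment in a run one of cleat1, cleat2, cleat3, cleat4 may be knocked a few centimetres aside while the robot is not near it.
Once in a run the grip may slacken for a moment while it holds something.
It also fails if it takes over 210 s, if anything falls off the work surface, if the arm or the gripper's body presses on something with over 40 N, if the wrist force passes 120 N, or if a joint passes its speed limit or range.

## Working session

There is one attempt and no reset: what is moved stays moved. The work goes in short steps, Python scripts to look and compute and a shell command to move; the robot and the scene stay as the last step left them, time stands still between calls to the robot, and variables do not carry over. Pictures are saved under pics/ and viewed, at most 14 in all, crops included, and the job is handed in when it is done.

```bash
ls; mkdir -p pics; python3 - <<'E'
from station import robot, viewer
import cv2,numpy as np
print(robot.observe(), robot.tips_ahead)
for n in ("scene","top"):
    p,d=viewer.camera(n); np.savez(f"pics/{n}0.npz",p=p,d=d)
    cv2.imwrite(f"pics/{n}0.png",cv2.resize(p[:,:,::-1],(800,600)))
    print(viewer.get_calibration(n))
print(viewer.get_calibration("wrist"))
E
```

```text
pics
{'clock': 0.0, 'q': array([-1.30627348e+00,  5.28620601e-02,  1.40170603e+00, -4.59685607e-06,
        1.68858064e+00, -7.03047065e-02]), 'joint_vel': array([ 0.00153576,  0.00057965, -0.00079436, -0.00031524,  0.00214214,
        0.00149071]), 'joint_torque': array([ 1.14705406e-03, -3.81669617e+01, -3.60180867e+01,  4.35634206e-05,
        6.22420222e-03,  7.84958786e-06]), 'tool_pos': array([ 0.1724642 , -0.49557201,  0.23846861]), 'orientation': array([-7.74150631e-04,  9.86018760e-01,  1.66632528e-01, -7.77077714e-05]), 'contact_force': array([-0.50082085,  0.10399856,  0.06651736]), 'moment': array([ 0.03102306,  0.03830944, -0.0165226 ]), 'grip_force': 0.0, 'gripper_width': 0.08552379344982805} 0.008
{'K': array([[487.26537375,   0.        , 269.45833206],
       [  0.        , 487.26537375, 187.01559352],
       [  0.        ,   0.        ,   1.        ]]), 'R': array([[ 0.55692155,  0.83044714,  0.01399737],
       [ 0.5322403 , -0.34389635, -0.7735991 ],
       [-0.63761951,  0.43828398, -0.63352073]]), 't': array([-0.3419203 , -0.21797359,  1.92903347])}
{'K': array([
[... 168 characters left out ...]
1606, -0.99984155,  0.0128525 ],
       [-0.98589075, -0.01428808, -0.16677912],
       [ 0.16693633, -0.0106171 , -0.98591051]]), 't': array([-0.00437884,  0.6004089 ,  1.12130289])}
{'K': array([[317.52548048,   0.        , 258.04666162],
       [  0.        , 317.52548048, 191.97015538],
       [  0.        ,   0.        ,   1.        ]]), 'T_tool_cam': array([[-8.61546589e-05, -9.56917395e-01, -2.90360280e-01,
         7.23650919e-02],
       [ 9.99999933e-01,  2.09456381e-05, -3.65745269e-04,
        -7.05631868e-05],
       [ 3.56069791e-04, -2.90360292e-01,  9.56917329e-01,
        -1.33846131e-01],
       [ 0.00000000e+00,  0.00000000e+00,  0.00000000e+00,
         1.00000000e+00]])}
```

View pics/top0.png

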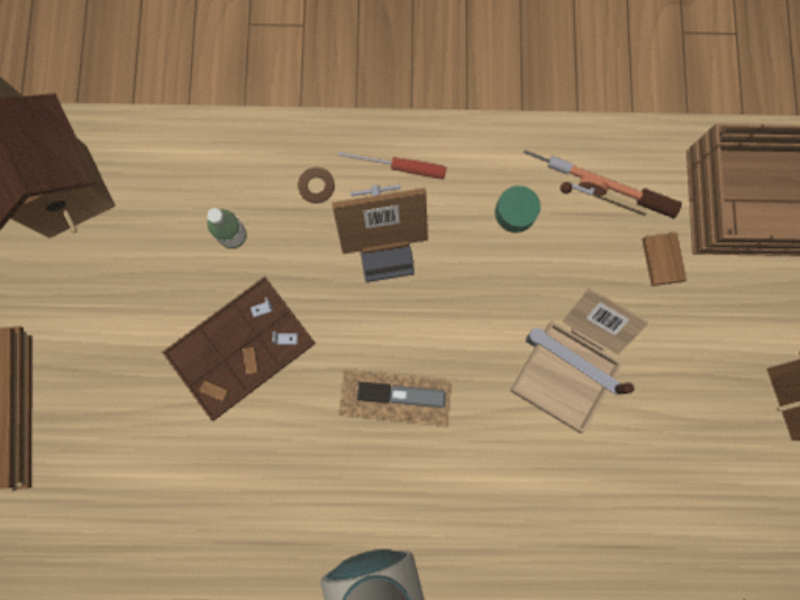

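View pics/scene0.png

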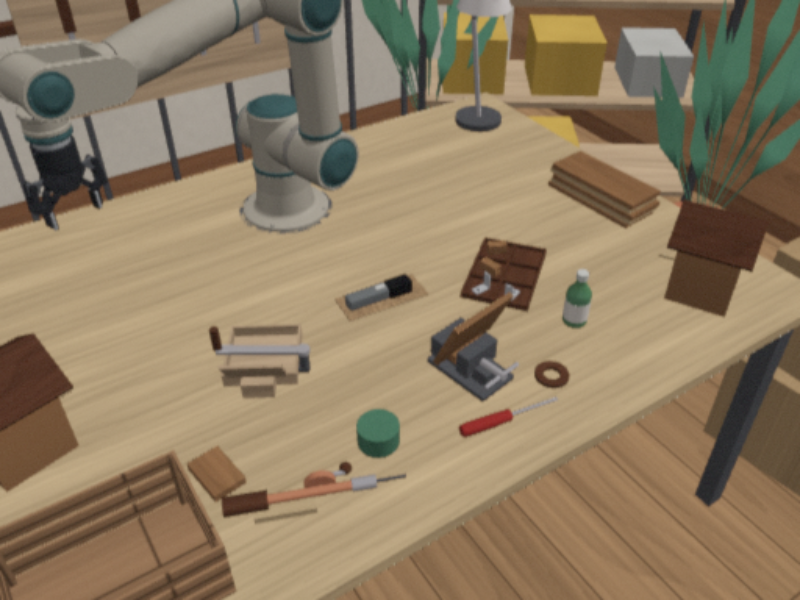

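The top view shows the bin at about (240,348) with cleats at (213,390) and (249,360) and brackets at (261,307) and (285,338). The tray is at (565,380), with the keeper hinge at (535,338) and the knob at (625,388). The scanner's nose points left on the mat at (396,395). The labels are at (608,318) and (381,217).

```bash
cat > h.py <<'E'
from station import robot, viewer, ticket
import cv2, numpy as np
from scipy.spatial.transform import Rotation as Rn
def RQ(q): return Rn.from_quat([q[1],q[2],q[3],q[0]])
def cam(n):
    s=robot.observe(); p,d=viewer.camera(n); c=viewer.get_calibration(n)
    K=c["K"]
    if n=="wrist":
        T=np.eye(4); T[:3,:3]=RQ(s["orientation"]).as_matrix(); T[:3,3]=s["tool_pos"]; T=T@c["T_tool_cam"]
    else:
        T=np.eye(4); T[:3,:3]=c["R"].T; T[:3,3]=-c["R"].T@c["t"]
    return p,d,K,T
def cloud(d,K,T):
    v,u=np.mgrid[:d.shape[0],:d.shape[1]]
    P=np.stack([(u-K[0,2])/K[0,0]*d,(v-K[1,2])/K[1,1]*d,d],-1)
    return P@T[:3,:3].T+T[:3,3]
def ray(u,v,z,K,T):
    r=T[:3,:3]@np.array([(u-K[0,2])/K[0,0],(v-K[1,2])/K[1,1],1]); return T[:3,3]+r*(z-T[2,3])/r[2]
def rect(P):  # world xy points -> centre, (long, short), yaw of long side in deg
    (cx,cy),(w,h),a=cv2.minAreaRect((P[:,:2]*1000).astype(np.float32))
    if w<h: w,h,a=h,w,a+90
    return round(cx),round(cy),round(w),round(h),round((a+90)%180-90,1)
def go(pos,Rt,grasp=False):
    """shift and turn (pendant units) from present pose to TCP pos & rotation matrix"""
    s=robot.observe(); R0=RQ(s["orientation"]).as_matrix()
    print("shift",np.round(R0.T@(np.array(pos)-s["tool_pos"])/0.2,4),"turn",np.round(Rn.from_matrix(R0.T@Rt).as_rotvec()/(np.pi/2),4))
def down(yaw): # tool down, closing line (tool y) at world yaw rad
    y=np.array([np.cos(yaw),np.sin(yaw),0]); z=np.array([0,0,-1.]); return np.stack([np.cross(y,z),y,z],1)
E
python3 - <<'E'
from h import *
p,d,K,T=cam("top"); X=cloud(d,K,T); S=0.64
hsv=cv2.cvtColor(p,cv2.COLOR_RGB2HSV)
def box(u0,v0,u1,v1):
    m=np.zeros(d.shape,bool); m[int(v0*S):int(v1*S),int(u0*S):int(u1*S)]=1; return m&(d>0)
def at(n,u,v): print(n,np.round(X[int(v*S),int(u*S)]*1000))
for n,u,v in [("bench",400,500),("knob",626,386),("bar",575,362),("hinge",535,338),("tray floor",570,395),("tin",518,208),("glue",216,216),("scan",420,397)]: at(n,u,v)
# tray rim: heights 25..34
b=box(490,310,640,440)
for n,lo,hi in [("rim",.024,.036),("bar",.045,.062),("knob",.085,.12)]:
    m=b&(X[...,2]>lo)&(X[...,2]<hi); print(n,m.sum(),rect(X[m]) if m.sum()>4 else'')
m=box(155,270,325,425)&(X[...,2]>.011)&(X[...,2]<.021)
print("binwalls",rect(X[m]))
m=box(155,270,325,425)&(X[...,2]>.022); n,l,st,_=cv2.connectedComponentsWithStats(m.astype(np.uint8))
for i in range(1,n):
    q=l==i
    if st[i,4]>10: print("in bin",st[i,4],rect(X[q]),X[q][:,2].max().round(4),p[q].mean(0).round())
m=box(340,360,460,430)&(X[...,2]>.028); print("scan",rect(X[m]),np.median(X[m][:,2]))
m=box(330,360,460,430)&(hsv[...,1]>95)&(X[...,2]<.012); print("rest",rect(X[m]))
for n,bb in [("kit",box(583,298,634,338)),("roof",box(358,200,402,232))]:
    w=bb&(p.min(-1)>150); w=cv2.morphologyEx(w.astype(np.uint8),cv2.MORPH_CLOSE,np.ones((5,5)))>0
    n2,l,st,_=cv2.connectedComponentsWithStats(w.astype(np.uint8)); w=(l==1+np.argmax(st[1:,4]))&(d>0)
    P=X[w]; c=P.mean(0); nn=np.linalg.svd(P-c)[2][2]; nn*=np.sign(nn[2])
    q=cv2.minAreaRect(np.argwhere(w)[:,::-1].astype(np.float32))
    print(n,w.sum(),(c*1000).round(1),nn.round(3),"lean",np.arcsin(nn[2]),"az",np.degrees(np.arctan2(nn[1],nn[0])),q)
E
```

```text
bench [261.   6.   5.]
knob [ 454. -353.  102.]
bar [ 496. -285.   56.]
hinge [ 535. -218.   55.]
tray floor [ 443. -287.    1.]
tin [ 766. -194.   46.]
glue [719. 313. 129.]
scan [434. -23.  32.]
rim 461 (483, -271, 161, 151, 59.0)
bar 774 (525, -301, 177, 82, 57.6)
knob 291 (520, -358, 144, 61, 17.2)
binwalls (518, 293, 220, 152, -51.4)
in bin 17 (593, 242, 18, 4, 17.3) 0.0438 [132. 131. 134.]
in bin 20 (534, 228, 17, 4, -0.5) 0.0439 [118. 114. 116.]
in bin 131 (493, 269, 44, 20, 11.7) 0.0361 [130.  97.  69.]
in bin 131 (441, 328, 44, 20, 67.1) 0.0347 [130.  97.  68.]
scan (439, 8, 150, 32, 85.6) 0.03466089154741203
rest (433, 18, 188, 78, 84.7)
kit 106 [ 567.4 -333.1   86.5] [-0.716  0.424  0.554] lean 0.5870392468280095 az 149.37390453415867 ((388.5230712890625, 203.58462524414062), (22.326250076293945, 12.403472900390625), 29.74488067626953)Traceback (most recent call last):
  File "<stdin>", line 22, in <module>
    return _wrapfunc(a, 'argmax', axis=axis, out=out, **kwds)
    return bound(*args, **kwds)
ValueError: attempt to get argmax of an empty sequence
```

```bash
cat > meas.py <<'E'
from h import *
p,d,K,T=cam("top"); X=cloud(d,K,T); X[...,2]-=np.median(X[...,2][300:330,100:400]); S=.64
def frame(c,yaw):
    return (X[...,:2]-np.array(c)/1000)@np.array([[np.cos(yaw),-np.sin(yaw)],[np.sin(yaw),np.cos(yaw)]])*1000
def near(c,r): return (np.hypot(*(X[...,:2]-np.array(c)/1000).transpose(2,0,1))<r/1000)&(d>0)
E
python3 - <<'E'
from meas import *
k=near((454,-353),30)&(X[...,2]>.075); print("knob",k.sum(),rect(X[k]),X[k].mean(0).round(4))
bar=near((490,-285),150)&(X[...,2]>.045)&(X[...,2]<.062)
F=frame((490,-285),np.radians(-30.8)); 
bar&=(abs(F[...,0])<30); print("bar",rect(X[bar]), np.percentile(F[bar],[1,50,99],axis=0).round(1))
rim=(X[...,2]>.02)&(X[...,2]<.037)&(abs(F[...,0])<100)&(abs(F[...,1])<100)&(d>0)
for ax in (0,1):
    h=np.histogram(F[rim][:,ax],np.arange(-100,101,4)); print(ax,dict(zip(h[1].astype(int).tolist(),h[0].tolist())))
for n,c,lo in [("kit",(567,-333),.06),("roof",(700,28),.06)]:
    w=near(c,60)&(X[...,2]>lo)&(p.min(-1)>110)&(np.ptp(p.astype(int),axis=-1)<30); print(w.sum())
    l=cv2.morphologyEx(w.astype(np.uint8),cv2.MORPH_CLOSE,np.ones((7,7))); n2,l,st,_=cv2.connectedComponentsWithStats(l); w=(l==1+np.argmax(st[1:,4]))&(d>0)
    P=X[w];c0=P.mean(0);nn=np.linalg.svd(P-c0)[2][2];nn*=np.sign(nn[2])
    y=np.cross([0,0,1],nn);y/=np.linalg.norm(y);x=np.cross(y,nn)*-1
    Q=np.stack([(P-c0)@x,(P-c0)@y],1)*1000
    print(n,w.sum(),(c0*1000).round(1),nn.round(3),np.arcsin(nn[2]).round(3),np.degrees(np.arctan2(nn[1],nn[0])).round(1),"ext",np.percentile(Q,[1,99],axis=0).round(1))
hsv=cv2.cvtColor(p,cv2.COLOR_RGB2HSV)
m=near((439,8),100)&(X[...,2]>.02)
print("scan",rect(X[m]),"dark side mean",X[m&(hsv[...,2]<60)].mean(0))
m=near((433,18),120)&(abs(X[...,2])<.012)&(hsv[...,1]>95); m2=m.astype(np.uint8); n,l,st,_=cv2.connectedComponentsWithStats(m2);print("rest",rect(X[l==1+np.argmax(st[1:,4])]),st[1:,4].max(), (hsv[int(395*S)+12,225]),hsv[300,225])
E
```

```text
knob 63 (452, -356, 16, 16, 37.0) [ 0.4515 -0.3542  0.0982]
bar (500, -285, 176, 26, 57.8) [[ -5.  -76.9]
 [  7.6   7. ]
 [ 22.   90.3]]
0 {-100: 0, -96: 0, -92: 9, -88: 90, -84: 31, -80: 8, -76: 9, -72: 8, -68: 8, -64: 5, -60: 8, -56: 9, -52: 6, -48: 7, -44: 9, -40: 8, -36: 7, -32: 7, -28: 7, -24: 7, -20: 6, -16: 11, -12: 9, -8: 5, -4: 8, 0: 5, 4: 3, 8: 1, 12: 1, 16: 0, 20: 3, 24: 5, 28: 8, 32: 9, 36: 8, 40: 5, 44: 51, 48: 79, 52: 47, 56: 31, 60: 6, 64: 0, 68: 0, 72: 0, 76: 0, 80: 0, 84: 0, 88: 0, 92: 0, 96: 0}
1 {-100: 0, -96: 0, -92: 0, -88: 0, -84: 0, -80: 0, -76: 4, -72: 59, -68: 62, -64: 5, -60: 7, -56: 9, -52: 8, -48: 8, -44: 8, -40: 8, -36: 7, -32: 13, -28: 11, -24: 11, -20: 13, -16: 14, -12: 12, -8: 10, -4: 12, 0: 12, 4: 14, 8: 13, 12: 11, 16: 10, 20: 13, 24: 13, 28: 10, 32: 7, 36: 8, 40: 7, 44: 7, 48: 8, 52: 8, 56: 8, 60: 22, 64: 69, 68: 17, 72: 0, 76: 0, 80: 1, 84: 2, 88: 3, 92: 0, 96: 0}
184
kit 303 [ 565.8 -333.2   84.6] [-0.714  0.424  0.557] 0.59 149.3 ext [[-24.  -27.8]
 [ 22.6  27.4]]
91
roof 178 [722.6  43.  134.2] [-0.909 -0.166  0.383] 0.393 -169.7 ext [[-23.1 -28.4]
 [ 21.   24.9]]
scan (439, 8, 150, 32, 85.9) dark side mean [0.44169975 0.0528865  0.03601864]
rest (434, 18, 188, 78, 84.7) 1010 [ 15  94 130] [ 18  87 175]
```

```bash
python3 - <<'E'
from h import *
R=down(np.radians(-31))
go((.453,-.356,.17),R); go((.453,-.356,.075),R)
E
```

```text
shift [ 1.5542 -0.1985  0.3445] turn [-5.000e-04 -2.000e-04 -4.424e-01]
shift [ 1.5541 -0.1981  0.8195] turn [-5.000e-04 -2.000e-04 -4.424e-01]
```

```bash
python3 -m pendant '[[[0.2,-0.02,0.05],[0,0,-0.06],0],[[0.4,-0.05,0.1],[0,0,-0.13],0],[[0.6,-0.08,0.15],[0,0,-0.2],0],[[0.8,-0.1,0.2],[0,0,-0.26],0],[[1,-0.13,0.25],[0,0,-0.32],0],[[1,-0.13,0.25],[0,0,-0.32],0],[[1,-0.13,0.25],[0,0,-0.32],0]]'; python3 - <<'E'
from h import *
R=down(np.radians(-31))
go((.453,-.356,.17),R); go((.453,-.356,.075),R)
E
```

```text
clock: 0.78
tool_pos: [0.3541, -0.4041, 0.1883]
orientation: [-0.001, 0.913, 0.408, -0.0]
contact_force: [-0.1, -0.2, 0.8]
gripper_width: 0.0852
grip_force: 0.0
shift [0.509  0.2082 0.091 ] turn [-0.0013 -0.0003 -0.1202]
shift [0.5089 0.2091 0.566 ] turn [-0.0013 -0.0003 -0.1202]
```

```bash
python3 -m pendant '[[[0.17,0.07,0.05],[0,0,-0.04],0],[[0.34,0.14,0.08],[0,0,-0.08],0],[[0.509,0.208,0.091],[0,0,-0.12],0],[[0.509,0.208,0.091],[0,0,-0.12],0],[[0.509,0.208,0.25],[0,0,-0.12],0],[[0.509,0.208,0.4],[0,0,-0.12],0],[[0.509,0.208,0.5],[0,0,-0.12],0],[[0.509,0.208,0.566],[0,0,-0.12],0],[[0.509,0.208,0.566],[0,0,-0.12],0.5],[[0.509,0.208,0.566],[0,0,-0.12],1],[[0.509,0.208,0.566],[0,0,-0.12],1],[[0.509,0.208,0.566],[0,0,-0.12],1],[[0.509,0.208,0.566],[0,0,-0.12],1],[[0.509,0.208,0.566],[0,0,-0.12],1],[[0.509,0.208,0.566],[0,0,-0.12],1],[[0.509,0.208,0.566],[0,0,-0.12],1]]'; python3 - <<'E'
from h import *
# arc about hinge as seen from now: rotate tool about hinge clockwise
s=robot.observe(); R0=RQ(s["orientation"]).as_matrix(); P=s["tool_pos"]
h=np.array([.4530+.162*.515,-.356+.162*.857,0])
for a in range(5,91,5):
    M=Rn.from_euler("z",-a,degrees=True).as_matrix(); Q=M@(P-h)+h; Q[2]=P[2]
    print(a,np.round(R0.T@(Q-P)/.2,3),round(a/90,3))
E
```

```text
clock: 2.12
tool_pos: [0.4525, -0.3584, 0.0776]
orientation: [0.001, 0.871, 0.491, 0.0]
contact_force: [-1.7, 0.5, 6.0]
gripper_width: 0.0166
grip_force: 58.4
5 [ 0.003 -0.072 -0.   ] 0.056
10 [ 0.011 -0.143 -0.   ] 0.111
15 [ 0.026 -0.213 -0.001] 0.167
20 [ 0.047 -0.281 -0.001] 0.222
25 [ 0.074 -0.348 -0.001] 0.278
30 [ 0.107 -0.412 -0.001] 0.333
35 [ 0.145 -0.472 -0.001] 0.389
40 [ 0.188 -0.53  -0.001] 0.444
45 [ 0.236 -0.583 -0.002] 0.5
50 [ 0.288 -0.632 -0.002] 0.556
55 [ 0.345 -0.676 -0.002] 0.611
60 [ 0.405 -0.715 -0.002] 0.667
65 [ 0.468 -0.748 -0.002] 0.722
70 [ 0.534 -0.776 -0.002] 0.778
75 [ 0.602 -0.799 -0.002] 0.833
80 [ 0.672 -0.815 -0.002] 0.889
85 [ 0.743 -0.825 -0.003] 0.944
90 [ 0.815 -0.828 -0.003] 1.0
```

```bash
python3 -m pendant '[[[0.003,-0.072,0],[0,0,0.056],1],[[0.011,-0.143,0],[0,0,0.111],1],[[0.026,-0.213,0],[0,0,0.167],1],[[0.047,-0.281,0],[0,0,0.222],1],[[0.074,-0.348,0],[0,0,0.278],1],[[0.107,-0.412,0],[0,0,0.333],1],[[0.107,-0.412,0],[0,0,0.333],1]]'; python3 - <<'E'
from h import *
s=robot.observe(); R0=RQ(s["orientation"]).as_matrix(); P=s["tool_pos"]
h=np.array([.4530+.162*.515,-.356+.162*.857,0]); print(np.hypot(*(P-h)[:2]),s["moment"])
for a in range(5,66,5):
    M=Rn.from_euler("z",-a,degrees=True).as_matrix(); Q=M@(P-h)+h; Q[2]=P[2]
    print(a,np.round(R0.T@(Q-P)/.2,3),round(a/90,3))
E
```

```text
clock: 2.7
tool_pos: [0.3959, -0.2938, 0.0776]
orientation: [0.0, 0.969, 0.248, 0.005]
contact_force: [18.9, 8.2, -2.6]
gripper_width: 0.0167
grip_force: 58.5
0.16011979380495148 [ 1.39076248 -2.64688745 -0.13879272]
5 [ 0.003 -0.07  -0.   ] 0.056
10 [ 0.012 -0.139 -0.   ] 0.111
15 [ 0.028 -0.207 -0.   ] 0.167
20 [ 0.049 -0.274 -0.   ] 0.222
25 [ 0.075 -0.338 -0.   ] 0.278
30 [ 0.108 -0.4   -0.   ] 0.333
35 [ 0.145 -0.459 -0.   ] 0.389
40 [ 0.188 -0.514  0.   ] 0.444
45 [ 0.235 -0.566  0.001] 0.5
50 [ 0.287 -0.613  0.001] 0.556
55 [ 0.342 -0.655  0.001] 0.611
60 [ 0.401 -0.693  0.002] 0.667
65 [ 0.463 -0.725  0.002] 0.722
```

```bash
python3 -m pendant '[[[0,0,0],[0,0,0],0.7],[[0,0,0],[0,0,0],0.7],[[0,0,0],[0,0,0],0.7],[[0.003,-0.070,0],[0,0,0.056],0.7],[[0.012,-0.139,0],[0,0,0.111],0.7],[[0.028,-0.207,0],[0,0,0.167],0.7],[[0.049,-0.274,0],[0,0,0.222],0.7],[[0.075,-0.338,0],[0,0,0.278],0.7],[[0.108,-0.4,0],[0,0,0.333],0.7],[[0.145,-0.459,0],[0,0,0.389],0.7],[[0.188,-0.514,0],[0,0,0.444],0.7],[[0.235,-0.566,0],[0,0,0.5],0.7],[[0.287,-0.613,0],[0,0,0.556],0.7],[[0.342,-0.655,0],[0,0,0.611],0.7],[[0.342,-0.655,0],[0,0,0.611],0.7],[[0.342,-0.655,0],[0,0,0.611],0.7]]'; python3 - <<'E'
from meas import *
s=robot.observe(); print(s["moment"],s["tool_pos"])
h=np.array([.4530+.162*.515,-.356+.162*.857])
print("tcp angle",np.degrees(np.arctan2(*(s["tool_pos"][:2]-h)[::-1])))
bar=near(h*1000,130)&(X[...,2]>.045)&(X[...,2]<.062); F=frame(h*1000,np.radians(-31)); bar&=F[...,1]>-25
print(rect(X[bar]))
cv2.imwrite("pics/t1.png",cv2.resize(p[150:310,250:450,::-1],(800,640))[:600])
E
```

```text
clock: 4.03
tool_pos: [0.3893, -0.1491, 0.076]
orientation: [0.0, 0.974, -0.225, -0.0]
contact_force: [0.9, -0.7, 0.0]
gripper_width: 0.0257
grip_force: 0.0
[ 0.01414478 -0.03208609  0.01167441] [ 0.38917077 -0.1494776   0.0759988 ]
tcp angle 155.31389796306445
(506, -203, 103, 26, -27.6)
```

View pics/t1.png

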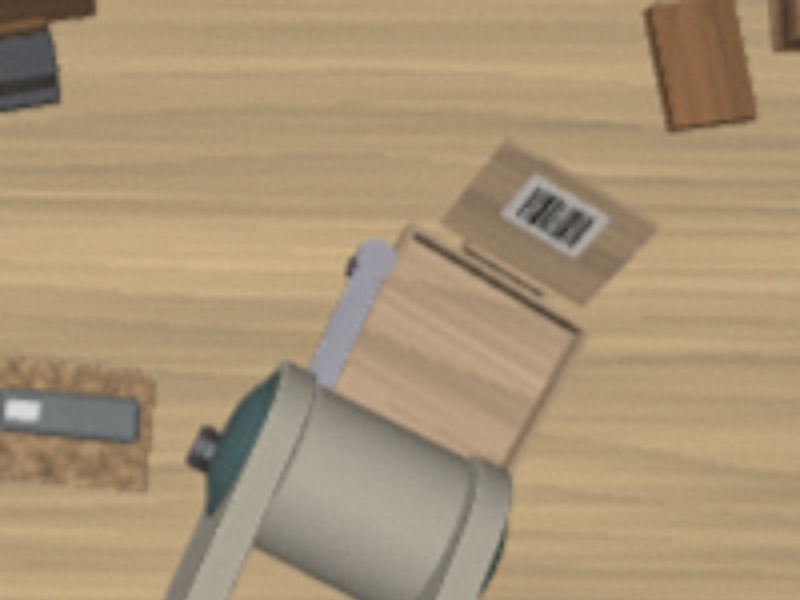

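The bar is nearly open, at about 152° where fully open is about 149°. I'll push it gently to the stop.

```bash
python3 -m pendant '[[[0.002,-0.035,0],[0,0,0.028],0.7],[[0.003,-0.07,0],[0,0,0.05],0.7],[[0.005,-0.085,0],[0,0,0.06],0.7],[[0.005,-0.085,0],[0,0,0.06],0.7]]';python3 -m pendant '[[[0,-0.01,0],[0,0,0],0.7],[[0,-0.02,0],[0,0,0],0.7],[[0,-0.02,0],[0,0,0],0.7]]'
```

```text
clock: 4.42
tool_pos: [0.3977, -0.1345, 0.076]
orientation: [0.0, 0.962, -0.272, -0.0]
contact_force: [0.2, 0.1, -0.2]
gripper_width: 0.0257
grip_force: 0.0
clock: 4.67
tool_pos: [0.3982, -0.1337, 0.0759]
orientation: [0.003, 0.962, -0.272, -0.001]
contact_force: [-9.5, -14.2, 2.0]
gripper_width: 0.0258
grip_force: 8.5
```

```bash
python3 -m pendant '[[[0,0.02,0],[0,0,0],0.4],[[0,0.02,0],[0,0,0],0.4],[[0,0.02,-0.15],[0,0,0],0.4],[[0,0.02,-0.35],[0,0,0],0.4],[[0,0.02,-0.5],[0,0,0],0.4],[[0,0.02,-0.5],[0,0,0],0.4]]'; python3 - <<'E'
from h import *
go((.470,.24,.17),down(np.radians(-78.3)))
E
```

```text
clock: 5.17
tool_pos: [0.4003, -0.1353, 0.183]
orientation: [0.001, 0.962, -0.272, 0.006]
contact_force: [0.0, -0.3, 0.6]
gripper_width: 0.051
grip_force: 0.0
shift [-0.6851 -1.7815  0.0605] turn [ 0.0016 -0.0075 -0.4803]
```

```bash
python3 -m pendant '[[[-0.07,-0.18,0],[0,0,-0.05],0.4],[[-0.14,-0.36,0],[0,0,-0.1],0.4],[[-0.21,-0.54,0],[0,0,-0.15],0.4],[[-0.28,-0.72,0],[0,0,-0.2],0.4],[[-0.34,-0.9,0],[0,0,-0.24],0.4],[[-0.34,-0.9,0],[0,0,-0.24],0.4]]'; python3 - <<'E'
from h import *
go((.470,.24,.17),down(np.radians(-78.3)))
E
```

```text
clock: 5.67
tool_pos: [0.4344, 0.06, 0.1757]
orientation: [-0.001, 0.997, -0.082, -0.0]
contact_force: [1.0, -0.4, -0.0]
gripper_width: 0.0509
grip_force: 0.0
shift [ 0.0289 -0.9171  0.0306] turn [-1.500e-03 -1.000e-04 -2.343e-01]
```

```bash
python3 -m pendant '[[[0.01,-0.18,0],[0,0,-0.05],0.4],[[0.01,-0.36,0],[0,0,-0.1],0.4],[[0.02,-0.54,0],[0,0,-0.15],0.4],[[0.03,-0.72,0.03],[0,0,-0.2],0.4],[[0.03,-0.92,0.03],[0,0,-0.234],0.4],[[0.03,-0.92,0.03],[0,0,-0.234],0.4],[[0.03,-0.92,0.03],[0,0,-0.234],0.4]]'; cat > cl.py <<'E'
from h import *
p,d,K,T=cam("wrist"); X=cloud(d,K,T); hsv=cv2.cvtColor(p,cv2.COLOR_RGB2HSV)
print("floor/bench z hist",np.histogram(X[...,2][d>0],[-.02,-.01,-.005,0,.005,.01,.015,.02,.025,.03,.035,.05]))
def find(zlo=.023,zhi=.034):
  m=((X[...,2]>zlo)&(X[...,2]<zhi)&(d>.1)&(hsv[...,1]>60)).astype(np.uint8); m=cv2.morphologyEx(m,cv2.MORPH_OPEN,np.ones((5,5)))
  n,l,st,_=cv2.connectedComponentsWithStats(m)
  for i in range(1,n):
    if st[i,4]>150: print(st[i],rect(X[l==i]),np.median(X[l==i][:,2]).round(4))
E
python3 - <<'E'
from cl import *
find(); cv2.imwrite("pics/w1.png",p[:,:,::-1])
E
```

```text
clock: 6.25
tool_pos: [0.4715, 0.2361, 0.1689]
orientation: [0.0, 0.995, 0.098, -0.001]
contact_force: [0.2, -0.3, 0.3]
gripper_width: 0.0513
grip_force: 0.0
floor/bench z hist (array([    0,     0, 92040, 43947,  6475,  7167,  2202,   384,  2538,
        1885,  1493]), array([-0.02 , -0.01 , -0.005,  0.   ,  0.005,  0.01 ,  0.015,  0.02 ,
        0.025,  0.03 ,  0.035,  0.05 ]))
[ 216  123   25   52 1182] (493, 267, 45, 20, 11.4) 0.0281
[ 129  172   51   41 1091] (441, 327, 45, 20, 67.4) 0.0281
```

View pics/w1.png

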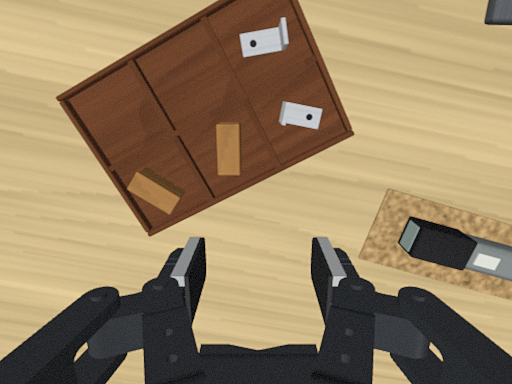

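The wrist picture shows two cleats, at (228,149) and (154,192), two brackets, and the other compartments empty. The positions match the top view. Next I'll grasp cleat A.

```bash
python3 - <<'E'
from h import *
go((.493,.268,.022),down(np.radians(-78.5)))
E
```

```text
shift [ 0.1377 -0.1419  0.736 ] turn [ 0.0003  0.0009 -0.004 ]
```

```bash
python3 -m pendant '[[[0.07,-0.07,0.1],[0,0,0],0.6],[[0.138,-0.142,0.2],[0,0,0],0.6],[[0.138,-0.142,0.35],[0,0,0],0.6],[[0.138,-0.142,0.5],[0,0,0],0.6],[[0.138,-0.142,0.62],[0,0,0],0.6],[[0.138,-0.142,0.7],[0,0,0],0.6],[[0.138,-0.142,0.736],[0,0,0],0.6],[[0.138,-0.142,0.736],[0,0,0],0.6],[[0.138,-0.142,0.736],[0,0,0],1],[[0.138,-0.142,0.736],[0,0,0],1],[[0.138,-0.142,0.736],[0,0,0],1],[[0.138,-0.142,0.736],[0,0,0],1],[[0.138,-0.142,0.736],[0,0,0],1]]';  python3 -m pendant '[[[0,0,-0.1],[0,0,0],1],[[0,0,-0.2],[0,0,0],1],[[0,0,-0.35],[0,0,0],1],[[0,0,-0.5],[0,0,0],1],[[0,0,-0.65],[0,0,0],1],[[0,0,-0.65],[0,0,0],1]]'; python3 - <<'E'
from h import *
# tray slots: frame
c=np.array([.4727,-.277]);ex=np.array([.859,-.512]);ey=np.array([.512,.859])
for t in [(0,30),(0,-30)]:
    print(c+ex*t[0]/1000+ey*t[1]/1000)
q=c+ey*.03
go((q[0],q[1],.16),down(np.radians(-121)))
E
```

```text
clock: 7.38
tool_pos: [0.4944, 0.2683, 0.0245]
orientation: [-0.0, 0.995, 0.097, 0.001]
contact_force: [-0.7, -1.2, 5.6]
gripper_width: 0.018
grip_force: 62.6
clock: 7.88
tool_pos: [0.496, 0.2694, 0.1605]
orientation: [-0.002, 0.995, 0.097, 0.006]
contact_force: [0.3, 0.4, 0.7]
gripper_width: 0.0184
grip_force: 61.8
[ 0.48806 -0.25123]
[ 0.45734 -0.30277]
shift [-0.5399  2.5469 -0.0109] turn [-0.0044 -0.0063  0.4678]
```

```bash
python3 -m pendant '[[[-0.04,0.18,0],[0,0,0.035],1],[[-0.08,0.36,0],[0,0,0.07],1],[[-0.12,0.54,0],[0,0,0.105],1],[[-0.16,0.72,0],[0,0,0.14],1],[[-0.2,0.9,0],[0,0,0.17],1],[[-0.2,0.98,0],[0,0,0.18],1]]'; python3 - <<'E'
from h import *
c=np.array([.4727,-.277]);ex=np.array([.859,-.512]);ey=np.array([.512,.859])
q=c+ey*.03+ex*.015
go((q[0],q[1],.16),down(np.radians(-121)))
E
```

```text
clock: 8.38
tool_pos: [0.4912, 0.0647, 0.1527]
orientation: [0.001, 0.999, -0.047, -0.0]
contact_force: [0.3, -0.4, 0.5]
gripper_width: 0.0183
grip_force: 61.8
shift [ 0.2003  1.6062 -0.0347] turn [ 8.000e-04 -1.000e-04  2.845e-01]
```

```bash
python3 -m pendant '[[[0.02,0.18,0],[0,0,0.035],1],[[0.04,0.36,0],[0,0,0.07],1],[[0.07,0.54,0],[0,0,0.105],1],[[0.09,0.72,-0.02],[0,0,0.14],1],[[0.11,0.9,-0.03],[0,0,0.17],1],[[0.12,0.98,-0.03],[0,0,0.18],1]]'; python3 - <<'E'
from h import *
c=np.array([.4727,-.277]);ex=np.array([.859,-.512]);ey=np.array([.512,.859])
q=c+ey*.03+ex*.015
go((q[0],q[1],.16),down(np.radians(-121)));go((q[0],q[1],.026),down(np.radians(-121)))
E
```

```text
clock: 8.88
tool_pos: [0.4981, -0.133, 0.1592]
orientation: [0.001, 0.982, -0.188, 0.0]
contact_force: [-0.1, 0.8, -0.8]
gripper_width: 0.0185
grip_force: 61.8
shift [ 0.2453  0.5802 -0.0032] turn [ 0.0006 -0.0008  0.1043]
shift [0.2445 0.5795 0.6668] turn [ 0.0006 -0.0008  0.1043]
```

```bash
python3 -m pendant '[[[0.08,0.18,0],[0,0,0.035],1],[[0.16,0.36,0],[0,0,0.07],1],[[0.245,0.54,0],[0,0,0.104],1],[[0.245,0.58,0],[0,0,0.104],1],[[0.245,0.58,0],[0,0,0.104],1],[[0.245,0.58,0.17],[0,0,0.104],1],[[0.245,0.58,0.34],[0,0,0.104],1],[[0.245,0.58,0.5],[0,0,0.104],1],[[0.245,0.58,0.6],[0,0,0.104],1],[[0.245,0.58,0.65],[0,0,0.104],1],[[0.245,0.58,0.664],[0,0,0.104],1],[[0.245,0.58,0.664],[0,0,0.104],1]]'
```

```text
clock: 9.88
tool_pos: [0.5022, -0.2543, 0.0263]
orientation: [-0.0, 0.965, -0.264, 0.0]
contact_force: [-0.6, -0.4, 0.1]
gripper_width: 0.0181
grip_force: 61.9
```

```bash
python3 -m pendant '[[[0,0,0.007],[0,0,0],1],[[0,0,0.007],[0,0,0],1],[[0,0,0.007],[0,0,0],0.65],[[0,0,0.007],[0,0,0],0.65],[[0,0,0.007],[0,0,0],0.65],[[0,0,-0.1],[0,0,0],0.6],[[0,0,-0.25],[0,0,0],0.6],[[0,0,-0.4],[0,0,0],0.6],[[0,0,-0.6],[0,0,0],0.6],[[0,0,-0.7],[0,0,0],0.6],[[0,0,-0.7],[0,0,0],0.6]]'; python3 - <<'E'
from cl import *
find(); go((.441,.327,.16),down(np.radians(-23)))
from meas import *
m=near((518,293),140)&(X[...,2]>.022); n,l,st,_=cv2.connectedComponentsWithStats(m.astype(np.uint8))
for i in range(1,n):
    q=l==i
    if st[i,4]>10: print("in bin",st[i,4],rect(X[q]))
E
```

```text
clock: 10.8
tool_pos: [0.5039, -0.2565, 0.1729]
orientation: [0.001, 0.964, -0.265, 0.005]
contact_force: [0.5, -0.0, 0.2]
gripper_width: 0.0342
grip_force: 0.0
floor/bench z hist (array([     0,      0, 102620,  27332,   2327,    627,    562,    685,
         4147,    759,   1713]), array([-0.02 , -0.01 , -0.005,  0.   ,  0.005,  0.01 ,  0.015,  0.02 ,
        0.025,  0.03 ,  0.035,  0.05 ]))
[258 119 122  12 869] (520, -328, 105, 9, 59.0) 0.029
[217 120  40  20 330] (553, -265, 34, 16, 59.4) 0.0291
[ 333  132   46  134 1182] (440, -324, 129, 32, -31.1) 0.029
[218 141   9  94 581] (514, -225, 89, 5, -30.4) 0.0291
[ 247  159   23   49 1064] (501, -256, 45, 20, -30.1) 0.0281
[238 259  24   7 168] (437, -208, 23, 5, 57.3) 0.0288
shift [-1.7542 -2.3484  0.0365] turn [ 0.0035 -0.0031 -1.0853]
in bin 17 (593, 242, 18, 3, 17.9)
in bin 21 (535, 228, 18, 3, 2.1)
in bin 133 (442, 328, 46, 20, 67.5)
```

```bash
python3 -m pendant '[[[-0.11,-0.15,0],[0,0,-0.07],0.6],[[-0.22,-0.3,0],[0,0,-0.14],0.6],[[-0.33,-0.45,0],[0,0,-0.21],0.6],[[-0.44,-0.6,0],[0,0,-0.28],0.6],[[-0.55,-0.75,0],[0,0,-0.35],0.6],[[-0.66,-0.9,0],[0,0,-0.42],0.6],[[-0.73,-0.98,0],[0,0,-0.48],0.6],[[-0.73,-0.98,0],[0,0,-0.48],0.6]]'; python3 - <<'E'
from cl import *
go((.441,.327,.16),down(np.radians(-23)))
E
```

```text
clock: 11.57
tool_pos: [0.4748, -0.0086, 0.1643]
orientation: [-0.001, 0.994, 0.114, -0.002]
contact_force: [-0.5, -0.8, -0.7]
gripper_width: 0.034
grip_force: 0.0
floor/bench z hist (array([     0,      0, 111793,  29834,   2894,   1847,   1116,    453,
         1013,   3387,   1981]), array([-0.02 , -0.01 , -0.005,  0.   ,  0.005,  0.01 ,  0.015,  0.02 ,
        0.025,  0.03 ,  0.035,  0.05 ]))
shift [ 0.2046 -1.6834  0.023 ] turn [-0.0014  0.0014 -0.6031]
```

```bash
python3 -m pendant '[[[0.02,-0.17,0],[0,0,-0.07],0.6],[[0.04,-0.34,0],[0,0,-0.14],0.6],[[0.06,-0.51,0],[0,0,-0.21],0.6],[[0.08,-0.68,0],[0,0,-0.28],0.6],[[0.1,-0.85,0],[0,0,-0.35],0.6],[[0.12,-0.98,0],[0,0,-0.41],0.6],[[0.12,-0.98,0],[0,0,-0.47],0.6],[[0.12,-0.98,0],[0,0,-0.54],0.6],[[0.12,-0.98,0],[0,0,-0.6],0.6],[[0.12,-0.98,0],[0,0,-0.6],0.6]]'; python3 - <<'E'
from cl import *
find();go((.441,.327,.022),down(np.radians(-22.6)))
E
```

```text
clock: 12.45
tool_pos: [0.4572, 0.1835, 0.1647]
orientation: [-0.0, 0.836, 0.549, -0.001]
contact_force: [-0.4, 0.0, -0.1]
gripper_width: 0.0342
grip_force: 0.0
floor/bench z hist (array([     0,      0, 104594,  36358,   5410,   6502,   1448,    199,
         1640,    758,    848]), array([-0.02 , -0.01 , -0.005,  0.   ,  0.005,  0.01 ,  0.015,  0.02 ,
        0.025,  0.03 ,  0.035,  0.05 ]))
[ 152    0   30   57 1499] (440, 324, 39, 20, 68.3) 0.028
shift [ 0.6256 -0.362   0.714 ] turn [-0.0008  0.001  -0.0124]
```

```bash
python3 -m pendant '[[[0.16,-0.09,0.1],[0,0,0],0.6],[[0.32,-0.18,0.2],[0,0,0],0.6],[[0.48,-0.27,0.25],[0,0,0],0.6],[[0.626,-0.362,0.25],[0,0,-0.01],0.6],[[0.626,-0.362,0.25],[0,0,-0.01],0.6],[[0.626,-0.362,0.4],[0,0,-0.01],0.6],[[0.626,-0.362,0.55],[0,0,-0.01],0.6],[[0.626,-0.362,0.66],[0,0,-0.01],0.6],[[0.626,-0.362,0.71],[0,0,-0.01],0.6],[[0.626,-0.362,0.714],[0,0,-0.01],0.6],[[0.626,-0.362,0.714],[0,0,-0.01],1],[[0.626,-0.362,0.714],[0,0,-0.01],1],[[0.626,-0.362,0.714],[0,0,-0.01],1],[[0.626,-0.362,0.714],[0,0,-0.01],1],[[0.626,-0.362,0.714],[0,0,-0.01],1]]';  python3 -m pendant '[[[0,0,-0.1],[0,0,0],1],[[0,0,-0.2],[0,0,0],1],[[0,0,-0.35],[0,0,0],1],[[0,0,-0.5],[0,0,0],1],[[0,0,-0.65],[0,0,0],1],[[0,0,-0.65],[0,0,0],1]]'; python3 - <<'E'
from h import *
c=np.array([.4727,-.277]);ex=np.array([.859,-.512]);ey=np.array([.512,.859])
q=c-ey*.028+ex*.015
go((q[0],q[1],.16),down(np.radians(-121)))
E
```

```text
clock: 13.75
tool_pos: [0.4412, 0.3284, 0.0243]
orientation: [0.0, 0.832, 0.555, 0.001]
contact_force: [-0.2, 0.3, 3.7]
gripper_width: 0.0183
grip_force: 63.4
clock: 14.25
tool_pos: [0.4431, 0.3297, 0.1611]
orientation: [0.0, 0.832, 0.555, 0.006]
contact_force: [1.1, 0.7, 1.3]
gripper_width: 0.0181
grip_force: 62.9
shift [-2.8933  1.3559 -0.0137] turn [-0.0022 -0.0086  1.0935]
```

```bash
python3 -m pendant '[[[-0.16,0.075,0],[0,0,0.06],1],[[-0.32,0.15,0],[0,0,0.12],1],[[-0.48,0.225,0],[0,0,0.18],1],[[-0.64,0.3,0],[0,0,0.24],1],[[-0.8,0.375,0],[0,0,0.3],1],[[-0.97,0.455,0],[0,0,0.36],1],[[-0.97,0.455,0],[0,0,0.36],1]]'; python3 - <<'E'
from h import *
c=np.array([.4727,-.277]);ex=np.array([.859,-.512]);ey=np.array([.512,.859])
q=c-ey*.028+ex*.015
go((q[0],q[1],.16),down(np.radians(-121)))
E
```

```text
clock: 14.83
tool_pos: [0.4504, 0.1091, 0.1534]
orientation: [0.001, 0.955, 0.296, 0.0]
contact_force: [0.3, 0.6, 0.1]
gripper_width: 0.0183
grip_force: 62.9
shift [-1.0954  1.7819 -0.0286] turn [ 1.400e-03 -4.000e-04  7.271e-01]
```

```bash
python3 -m pendant '[[[-0.1,0.16,-0.01],[0,0,0.065],1],[[-0.2,0.325,-0.02],[0,0,0.13],1],[[-0.3,0.49,-0.03],[0,0,0.195],1],[[-0.4,0.65,-0.03],[0,0,0.26],1],[[-0.5,0.81,-0.03],[0,0,0.325],1],[[-0.6,0.97,-0.03],[0,0,0.39],1],[[-0.6,0.97,-0.03],[0,0,0.45],1],[[-0.6,0.97,-0.03],[0,0,0.51],1],[[-0.6,0.97,-0.03],[0,0,0.51],1]]'; python3 - <<'E'
from h import *
c=np.array([.4727,-.277]);ex=np.array([.859,-.512]);ey=np.array([.512,.859])
q=c-ey*.028+ex*.015
go((q[0],q[1],.16),down(np.radians(-121)));go((q[0],q[1],.025),down(np.radians(-121)))
E
```

```text
clock: 15.58
tool_pos: [0.4632, -0.1142, 0.1592]
orientation: [-0.0, 0.995, -0.097, 0.0]
contact_force: [-0.2, -0.4, -0.7]
gripper_width: 0.0184
grip_force: 62.9
shift [ 0.2272  0.9464 -0.004 ] turn [-0.     -0.      0.2207]
shift [0.2272 0.9465 0.671 ] turn [-0.     -0.      0.2207]
```

```bash
python3 -m pendant '[[[0.04,0.18,0],[0,0,0.05],1],[[0.08,0.36,0],[0,0,0.1],1],[[0.12,0.54,0],[0,0,0.15],1],[[0.17,0.72,0],[0,0,0.2],1],[[0.22,0.9,0],[0,0,0.22],1],[[0.227,0.946,0],[0,0,0.22],1],[[0.227,0.946,0],[0,0,0.22],1],[[0.227,0.946,0.17],[0,0,0.22],1],[[0.227,0.946,0.34],[0,0,0.22],1],[[0.227,0.946,0.5],[0,0,0.22],1],[[0.227,0.946,0.6],[0,0,0.22],1],[[0.227,0.946,0.65],[0,0,0.22],1],[[0.227,0.946,0.671],[0,0,0.22],1],[[0.227,0.946,0.671],[0,0,0.22],1],[[0.227,0.946,0.671],[0,0,0.22],1]]'
```

```text
clock: 16.83
tool_pos: [0.4731, -0.3078, 0.0265]
orientation: [0.0, 0.965, -0.264, 0.001]
contact_force: [0.3, -0.9, -0.7]
gripper_width: 0.018
grip_force: 62.9
```

```bash
python3 -m pendant '[[[0,0,0.006],[0,0,0],1],[[0,0,0.008],[0,0,0],1],[[0,0,0.008],[0,0,0],0.65],[[0,0,0.008],[0,0,0],0.65],[[0,0,0.008],[0,0,0],0.65],[[0,0,-0.1],[0,0,0],0.6],[[0,0,-0.25],[0,0,0],0.6],[[0,0,-0.4],[0,0,0],0.6],[[0,0,-0.6],[0,0,0],0.6],[[0,0,-0.7],[0,0,0],0.6],[[0,0,-0.7],[0,0,0],0.6]]'; python3 - <<'E'
from cl import *
find()
from meas import *
h=np.array([.5364,-.2172])
bar=near(h*1000,190)&(X[...,2]>.045)&(X[...,2]<.062)&(X[...,1]>-.25); print("bar",rect(X[bar]))
k=near((397,-136),30)&(X[...,2]>.07); print("knob",k.sum(),rect(X[k]) if k.sum()>5 else 0)
m=near((518,293),140)&(X[...,2]>.022); n,l,st,_=cv2.connectedComponentsWithStats(m.astype(np.uint8))
for i in range(1,n):
    q=l==i
    if st[i,4]>10: print("in bin",st[i,4],rect(X[q]))
kn=np.array([.397,-.137]) # grip pose for closing
go((kn[0],kn[1],.17),down(np.radians(-121)))
cv2.imwrite("pics/t2.png",cv2.resize(p[150:310,250:450,::-1],(800,640))[:600])
E
```

```text
clock: 17.75
tool_pos: [0.4741, -0.3096, 0.1718]
orientation: [0.002, 0.964, -0.265, 0.005]
contact_force: [-0.9, -0.0, 0.6]
gripper_width: 0.0341
grip_force: 0.0
floor/bench z hist (array([    0,     0, 98925, 28071,  2149,   823,   812,   789,  5323,
        1074,  1852]), array([-0.02 , -0.01 , -0.005,  0.   ,  0.005,  0.01 ,  0.015,  0.02 ,
        0.025,  0.03 ,  0.035,  0.05 ]))
[ 146  121  127  147 2031] (482, -265, 140, 111, -30.5) 0.0289
[274 121  35  54 525] (485, -351, 47, 30, -30.2) 0.0291
[ 247  159   22   49 1069] (472, -309, 45, 19, -30.9) 0.0281
[ 179  161   25   49 1082] (501, -256, 45, 20, -30.2) 0.0281
[225 261  26   7 182] (412, -251, 25, 6, 59.0) 0.0289
[252 260  41   8 307] (395, -280, 40, 6, 60.8) 0.0288
bar (474, -181, 184, 25, -31.7)
knob 53 (402, -139, 16, 16, 45.3)
in bin 17 (592, 242, 18, 4, 21.8)
in bin 21 (534, 228, 18, 4, -0.3)
shift [-0.7612 -0.5444 -0.0221] turn [ 0.0002 -0.0012  0.0036]
```

View pics/t2.png

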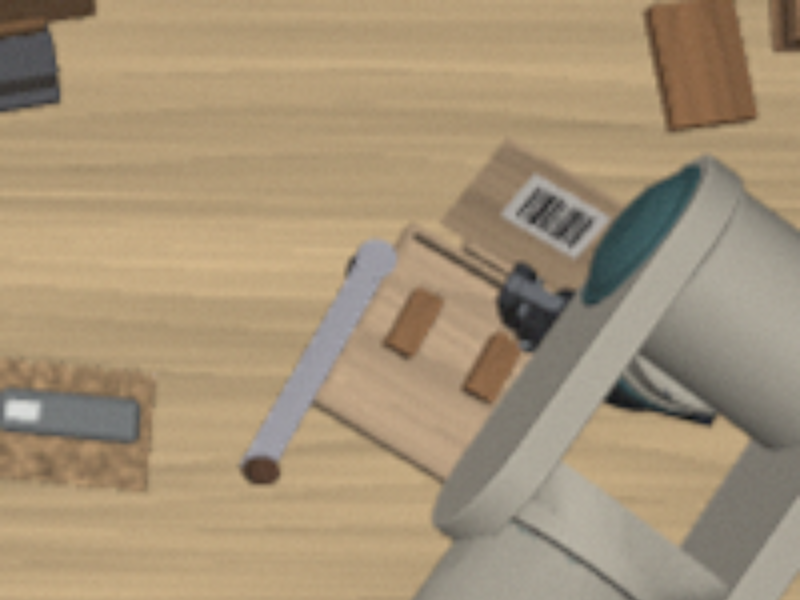

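Both cleats lie flat in the tray at (414,322) and (490,368), and the bar is open with its knob at (262,469). Next I'll swing it closed.

```bash
python3 - <<'E'
from h import *
go((.401,-.138,.17),down(np.radians(-121)));go((.401,-.138,.076),down(np.radians(-121)))
R0=down(np.radians(-121)); P=np.array([.401,-.138,0]); h=np.array([.5395,-.2205,0])
for a in range(5,96,5):
    Q=Rn.from_euler("z",a,degrees=True).as_matrix()@(P-h)+h
    print(a,np.round(R0.T@(Q-P)/.2,3)[:2],-round(a/90,3))
E
```

```text
shift [-0.7415 -0.5503 -0.0221] turn [ 0.0002 -0.0012  0.0036]
shift [-0.7424 -0.5505  0.4479] turn [ 0.0002 -0.0012  0.0036]
5 [0.003 0.07 ] -0.056
10 [0.013 0.14 ] -0.111
15 [0.028 0.209] -0.167
20 [0.05  0.275] -0.222
25 [0.077 0.34 ] -0.278
30 [0.11  0.403] -0.333
35 [0.148 0.462] -0.389
40 [0.191 0.517] -0.444
45 [0.238 0.569] -0.5
50 [0.29  0.616] -0.556
55 [0.346 0.659] -0.611
60 [0.406 0.697] -0.667
65 [0.468 0.729] -0.722
70 [0.533 0.755] -0.778
75 [0.6   0.776] -0.833
80 [0.669 0.791] -0.889
85 [0.739 0.8  ] -0.944
90 [0.809 0.803] -1.0
95 [0.879 0.8  ] -1.056
```

```bash
python3 -m pendant '[[[-0.15,-0.11,0],[0,0,0],0.4],[[-0.3,-0.22,-0.02],[0,0,0],0.4],[[-0.45,-0.33,-0.02],[0,0,0],0.4],[[-0.6,-0.44,-0.02],[0,0,0],0.4],[[-0.741,-0.55,-0.02],[0,0,0],0.4],[[-0.741,-0.55,-0.02],[0,0,0],0.4],[[-0.741,-0.55,0.1],[0,0,0],0.4],[[-0.741,-0.55,0.25],[0,0,0],0.4],[[-0.741,-0.55,0.38],[0,0,0],0.4],[[-0.741,-0.55,0.448],[0,0,0],0.4],[[-0.741,-0.55,0.448],[0,0,0],0.7],[[-0.741,-0.55,0.448],[0,0,0],0.7],[[-0.741,-0.55,0.448],[0,0,0],0.7]]'
python3 -m pendant '[[[0.003,0.07,0],[0,0,-0.056],0.7],[[0.013,0.14,0],[0,0,-0.111],0.7],[[0.028,0.209,0],[0,0,-0.167],0.7],[[0.05,0.275,0],[0,0,-0.222],0.7],[[0.077,0.34,0],[0,0,-0.278],0.7],[[0.11,0.403,0],[0,0,-0.333],0.7],[[0.148,0.462,0],[0,0,-0.389],0.7],[[0.191,0.517,0],[0,0,-0.444],0.7],[[0.238,0.569,0],[0,0,-0.5],0.7],[[0.29,0.616,0],[0,0,-0.556],0.7],[[0.346,0.659,0],[0,0,-0.611],0.7],[[0.406,0.697,0],[0,0,-0.667],0.7],[[0.468,0.729,0],[0,0,-0.722],0.7],[[0.533,0.755,0],[0,0,-0.778],0.7],[[0.6,0.776,0],[0,0,-0.833],0.7],[[0.669,0.791,0],[0,0,-0.889],0.7],[[0.669,0.791,0],[0,0,-0.889],0.7]]'
```

```text
clock: 18.93
tool_pos: [0.4011, -0.1382, 0.0761]
orientation: [0.0, 0.964, -0.265, 0.0]
contact_force: [-0.5, 0.1, 0.1]
gripper_width: 0.0256
grip_force: 0.0
clock: 20.35
tool_pos: [0.4367, -0.3441, 0.077]
orientation: [0.002, 0.908, 0.419, 0.001]
contact_force: [-0.3, -0.1, 0.8]
gripper_width: 0.0256
grip_force: 0.0
```

```bash
python3 -m pendant '[[[0.002,0.05,0],[0,0,-0.04],0.7],[[0.007,0.1,0],[0,0,-0.08],0.7],[[0.012,0.14,0],[0,0,-0.11],0.7],[[0.012,0.14,0],[0,0,-0.11],0.7]]';python3 -m pendant '[[[0,0.01,0],[0,0,0],0.7],[[0,0.02,0],[0,0,0],0.7],[[0,0.02,0],[0,0,0],0.7]]'
```

```text
clock: 20.68
tool_pos: [0.4587, -0.3592, 0.0765]
orientation: [0.001, 0.869, 0.494, 0.0]
contact_force: [0.5, 0.2, 0.2]
gripper_width: 0.0257
grip_force: 0.0
clock: 20.93
tool_pos: [0.4614, -0.3606, 0.0759]
orientation: [0.0, 0.87, 0.494, 0.0]
contact_force: [-0.6, -0.3, 0.3]
gripper_width: 0.0256
grip_force: 0.0
```

```bash
python3 -m pendant '[[[0,0.01,0],[0,0,0],0.7],[[0,0.015,0],[0,0,0],0.7],[[0,0.015,0],[0,0,0],0.7]]'; python3 -m pendant '[[[0,0.01,0],[0,0,0],0.7],[[0,0.01,0],[0,0,0],0.7]]'
```

```text
clock: 21.18
tool_pos: [0.464, -0.3623, 0.0756]
orientation: [0.0, 0.869, 0.494, 0.0]
contact_force: [0.1, -0.4, 0.1]
gripper_width: 0.0256
grip_force: 0.0
clock: 21.35
tool_pos: [0.4645, -0.3625, 0.0754]
orientation: [-0.002, 0.869, 0.494, -0.001]
contact_force: [-8.6, 5.0, 5.6]
gripper_width: 0.0259
grip_force: 5.0
```

The closing stop is reached at about 10 N. I'll release, rise, check the bar and head for the scanner.

```bash
python3 -m pendant '[[[0,-0.015,0],[0,0,0],0.5],[[0,-0.015,0],[0,0,0],0.3],[[0,-0.015,0],[0,0,0],0.3],[[0,-0.015,-0.15],[0,0,0],0.3],[[0,-0.015,-0.35],[0,0,0],0.3],[[0,-0.015,-0.5],[0,0,0],0.3],[[0,-0.015,-0.5],[0,0,0],0.3]]'; python3 - <<'E'
from h import *
go((.42,-.05,.17),down(np.radians(-4.2)))
E
```

```text
clock: 21.93
tool_pos: [0.4655, -0.3636, 0.1839]
orientation: [0.006, 0.869, 0.494, 0.002]
contact_force: [1.1, 0.1, 1.7]
gripper_width: 0.0601
grip_force: 0.0
shift [ 1.2314 -0.9983  0.0534] turn [ 0.0079  0.0035 -0.2951]
```

```bash
python3 -m pendant '[[[0.14,-0.11,0],[0,0,-0.03],0.2],[[0.28,-0.23,0],[0,0,-0.07],0.2],[[0.42,-0.34,0],[0,0,-0.1],0.2],[[0.56,-0.45,0],[0,0,-0.13],0.2],[[0.7,-0.57,0],[0,0,-0.17],0.2],[[0.84,-0.68,0],[0,0,-0.2],0.2],[[0.98,-0.8,0],[0,0,-0.25],0.2],[[0.98,-0.9,0.05],[0,0,-0.295],0.2],[[0.98,-0.9,0.05],[0,0,-0.295],0.2],[[0.98,-0.9,0.05],[0,0,-0.295],0.2]]'; python3 - <<'E'
from h import *
p,d,K,T=cam("wrist"); X=cloud(d,K,T)
m=((X[...,2]>.03)&(X[...,2]<.042)&(d>.13)).astype(np.uint8); m=cv2.morphologyEx(m,cv2.MORPH_OPEN,np.ones((5,5)));n,l,st,_=cv2.connectedComponentsWithStats(m)
for i in range(1,n):
    if st[i,4]>300: print(st[i],rect(X[l==i]),np.median(X[l==i][:,2]))
cv2.imwrite("pics/w2.png",p[:,:,::-1])
from meas import *
bar=near((500,-285),190)&(X[...,2]>.045)&(X[...,2]<.062)&(frame((472.7,-277),np.radians(-30.8))[...,0]<50); print("bar",rect(X[bar]))
k=near((457,-358),30)&(X[...,2]>.075); print("knob",k.sum(),rect(X[k]))
m=near((472.7,-277),80)&(X[...,2]>.02)&(X[...,2]<.035)&(np.abs(frame((472.7,-277),np.radians(-30.8))).max(-1)<58);print(m.sum())
cv2.imwrite("pics/t3.png",cv2.resize(p[170:310,300:440,::-1],(560,560)))
E
```

```text
clock: 22.77
tool_pos: [0.4085, -0.1008, 0.1653]
orientation: [0.0, 0.733, 0.681, 0.0]
contact_force: [0.7, -1.0, 1.2]
gripper_width: 0.0683
grip_force: 0.0
[268   0  43  20 831] (440, 32, 32, 12, -4.3) 0.03491478607748788
[ 269   21   38  123 4213] (436, -21, 93, 28, 85.6) 0.033869153850486444
[392 358  26  26 421] (541, -312, 40, 10, 59.2) 0.03681388115195733
bar (503, -289, 179, 25, 60.7)
knob 62 (459, -360, 17, 15, 8.5)
180
```

View pics/t3.png

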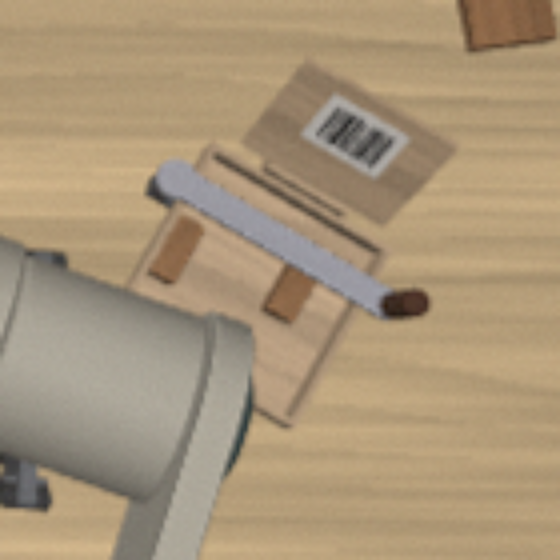

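View pics/w2.png

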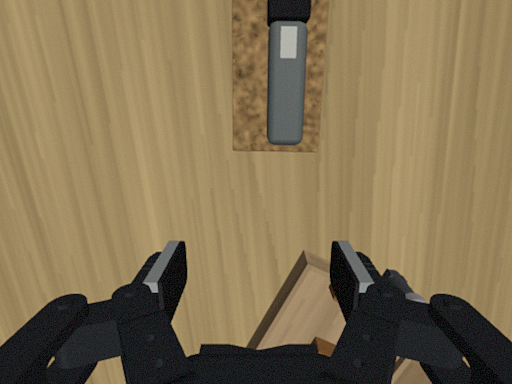

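The bar lies closed over both cleats, and the scanner is at (287,80) in the wrist view. Next I'll pick it up.

```bash
python3 - <<'E'
from h import *
go((.4385,.008,.12),down(np.radians(-4.3)));go((.4385,.008,.017),down(np.radians(-4.3)))
E
```

```text
shift [0.5588 0.1037 0.2299] turn [ 0.0008  0.0004 -0.0002]
shift [0.5591 0.1031 0.7449] turn [ 0.0008  0.0004 -0.0002]
```

```bash
python3 -m pendant '[[[0.18,0.03,0.07],[0,0,0],0.1],[[0.36,0.06,0.14],[0,0,0],0.1],[[0.54,0.103,0.2],[0,0,0],0.1],[[0.559,0.103,0.23],[0,0,0],0.1],[[0.559,0.103,0.23],[0,0,0],0.1],[[0.559,0.103,0.4],[0,0,0],0.1],[[0.559,0.103,0.56],[0,0,0],0.1],[[0.559,0.103,0.67],[0,0,0],0.1],[[0.559,0.103,0.73],[0,0,0],0.1],[[0.559,0.103,0.745],[0,0,0],0.1],[[0.559,0.103,0.745],[0,0,0],0.1],[[0.559,0.103,0.745],[0,0,0],1],[[0.559,0.103,0.745],[0,0,0],1],[[0.559,0.103,0.745],[0,0,0],1],[[0.559,0.103,0.745],[0,0,0],1],[[0.559,0.103,0.745],[0,0,0],1],[[0.559,0.103,0.745],[0,0,0],1]]';  python3 -m pendant '[[[0,0,-0.05],[0,0,0],1],[[0,0,-0.15],[0,0,0],1],[[0,0,-0.3],[0,0,0],1],[[0,0,-0.5],[0,0,0],1],[[0,0,-0.7],[0,0,0],1],[[0,0,-0.9],[0,0,0],1],[[0,0,-0.9],[0,0,0],1],[[0,0,-0.9],[0,0,0],1]]'
```

```text
clock: 24.28
tool_pos: [0.4385, 0.0086, 0.0178]
orientation: [0.001, 0.733, 0.681, 0.001]
contact_force: [-1.1, -0.9, 6.3]
gripper_width: 0.0309
grip_force: 61.6
clock: 24.95
tool_pos: [0.4384, 0.0088, 0.1993]
orientation: [0.002, 0.733, 0.681, 0.002]
contact_force: [0.4, -1.2, -2.1]
gripper_width: 0.0308
grip_force: 60.8
```

```bash
cat > aim.py <<'E'
from h import *
LAB={"kit":((.566,-.333,.0846),149.3,.6),"roof":((.7223,.0447,.1333),-169.7,.4)}
OFF=np.array([-.0006,0,-.0022])
def aim(name,back=0.,off=OFF,Rg=np.eye(3)):
    L,az,l=LAB[name]; a=np.radians(az)
    n=np.array([np.cos(l)*np.cos(a),np.cos(l)*np.sin(a),np.sin(l)])
    x=-n; z0=np.array([0,0,-1.]); y=np.cross(z0,x); y/=np.linalg.norm(y); R=np.stack([x,y,np.cross(x,y)],1)@Rg.T
    return np.array(L)+(.165+back)*n-R@off,R
if __name__=="__main__":
    import sys
    P,R=aim(sys.argv[1],float(sys.argv[2]) if len(sys.argv)>2 else 0); print(P.round(4),R.round(3)); go(P,R)
    s=robot.observe(); R0=RQ(s["orientation"]).as_matrix()
    L,az,l=LAB[sys.argv[1]]; spot=s["tool_pos"]+R0@(OFF+[.165,0,0]); print("spot err mm",((spot-np.array(L))*1000).round(1),"ang",np.degrees(np.arccos(R0[:,0]@R[:,0])).round(2),"q",s["q"].round(2))
E
python3 aim.py kit; python3 aim.py roof | head -4; python3 -c "
from h import *
go((.43,-.15,.24),down(np.radians(-84)))"
```

```text
[ 0.4483 -0.2631  0.1756] [[ 0.71  -0.511 -0.486]
 [-0.421 -0.86   0.288]
 [-0.565  0.    -0.825]]
shift [-1.3521  0.1485  0.1193] turn [ 0.3886 -0.2426  1.2489]
spot err mm [-115.6  505.8  116.9] ang 111.6 q [-0.06 -0.19  1.71 -0.    1.61  0.01]
[0.5725 0.0175 0.1953] [[ 0.906  0.179 -0.383]
 [ 0.165 -0.984 -0.07 ]
 [-0.389  0.    -0.921]]
shift [0.0925 0.6655 0.0236] turn [ 0.1706 -0.2188  0.8264]
shift [-0.7949  0.0177 -0.2034] turn [ 0.0029 -0.0024  0.8866]
```

```bash
python3 -m pendant '[[[-0.06,0,-0.02],[0,0,0.07],1],[[-0.12,0,-0.04],[0,0,0.14],1],[[-0.18,0,-0.06],[0,0,0.21],1],[[-0.25,0,-0.08],[0,0,0.28],1],[[-0.32,0,-0.1],[0,0,0.35],1],[[-0.39,0,-0.12],[0,0,0.42],1],[[-0.46,0,-0.14],[0,0,0.49],1],[[-0.53,0,-0.16],[0,0,0.56],1],[[-0.6,0,-0.18],[0,0,0.63],1],[[-0.67,0,-0.2],[0,0,0.7],1],[[-0.74,0.01,-0.2],[0,0,0.77],1],[[-0.79,0.02,-0.2],[0,0,0.84],1],[[-0.79,0.02,-0.2],[0,0,0.885],1],[[-0.79,0.02,-0.2],[0,0,0.885],1]]'; python3 aim.py kit 0.03
```

```text
clock: 26.12
tool_pos: [0.429, -0.1492, 0.2345]
orientation: [-0.001, 0.999, 0.052, -0.002]
contact_force: [0.6, -0.3, -2.3]
gripper_width: 0.0311
grip_force: 60.5
[ 0.427  -0.2505  0.1926] [[ 0.71  -0.511 -0.486]
 [-0.421 -0.86   0.288]
 [-0.565  0.    -0.825]]
shift [-0.0619  0.5029  0.209 ] turn [ 0.1216 -0.3662  0.3947]
spot err mm [ 26.6 200.8 151.5] ang 48.38 q [-0.42 -0.15  1.6  -0.    1.69  1.05]
```

```bash
python3 -m pendant '[[[-0.01,0.06,0.02],[0.015,-0.046,0.05],1],[[-0.02,0.12,0.05],[0.03,-0.092,0.1],1],[[-0.03,0.19,0.08],[0.046,-0.138,0.15],1],[[-0.035,0.25,0.1],[0.061,-0.183,0.2],1],[[-0.04,0.31,0.13],[0.076,-0.229,0.247],1],[[-0.045,0.38,0.16],[0.091,-0.275,0.296],1],[[-0.05,0.44,0.18],[0.106,-0.32,0.345],1],[[-0.062,0.503,0.209],[0.1216,-0.366,0.395],1],[[-0.062,0.503,0.209],[0.1216,-0.366,0.395],1],[[-0.062,0.503,0.209],[0.1216,-0.366,0.395],1],[[-0.062,0.503,0.209],[0.1216,-0.366,0.395],1]]'; python3 aim.py kit 0
```

```text
clock: 27.03
tool_pos: [0.4283, -0.2498, 0.1945]
orientation: [-0.078, 0.923, -0.25, -0.283]
contact_force: [0.0, -1.1, -0.9]
gripper_width: 0.0309
grip_force: 60.6
[ 0.4483 -0.2631  0.1756] [[ 0.71  -0.511 -0.486]
 [-0.421 -0.86   0.288]
 [-0.565  0.    -0.825]]
shift [0.152  0.0069 0.0109] turn [ 0.0011 -0.0029  0.0037]
spot err mm [-19.1  13.9  19.5] ang 0.42 q [-0.59  0.44  1.13 -0.04  2.17  1.5 ]
```

```bash
python3 -m pendant '[[[0.05,0.002,0.004],[0,0,0],1],[[0.1,0.005,0.008],[0.001,-0.003,0.004],1],[[0.152,0.007,0.011],[0.001,-0.003,0.004],1],[[0.152,0.007,0.011],[0.001,-0.003,0.004],1],[[0.152,0.007,0.011],[0.001,-0.003,0.004],1],[[0.152,0.007,0.011],[0.001,-0.003,0.004],1]]'; cat > held.py <<'E'
from h import *
import sys
p,d,K,T=cam("wrist"); c=viewer.get_calibration("wrist")["T_tool_cam"]; X=cloud(d,K,c)*1000
m=(d>.05)&(abs(X[...,1])<30)&(X[...,0]>15)&(X[...,0]<100)&(X[...,2]>-40)&(X[...,2]<-5)
P=X[m]; print(m.sum(),"x",np.percentile(P[:,0],[1,50,99.5]).round(1),"y",np.percentile(P[:,1],[1,50,99]).round(1),"z",np.percentile(P[:,2],[1,50,99]).round(1))
f=np.polyfit(P[:,0],P[:,2],1); print("pitch deg",np.degrees(f[0]).round(2),"top z at x=0",f[1].round(1))
b=[(x,P[abs(P[:,0]-x)<3][:,1].min(),P[abs(P[:,0]-x)<3][:,1].max()) for x in (30,45,60,70) if (abs(P[:,0]-x)<3).sum()>5]; print(np.round(b,1).tolist())
E
python3 aim.py kit 0; python3 held.py
```

```text
clock: 27.53
tool_pos: [0.4482, -0.2632, 0.1771]
orientation: [-0.078, 0.921, -0.254, -0.284]
contact_force: [-0.2, -0.8, -1.8]
gripper_width: 0.0315
grip_force: 60.6
[ 0.4483 -0.2631  0.1756] [[ 0.71  -0.511 -0.486]
 [-0.421 -0.86   0.288]
 [-0.565  0.    -0.825]]
shift [ 0.0042 -0.0006  0.006 ] turn [ 0.0002 -0.001  -0.0014]
spot err mm [-0.1 -0.5  1.7] ang 0.15 q [-0.59  0.52  1.05 -0.03  2.16  1.51]
12224 x [15.7 47.9 73.3] y [-14.1   1.4  16.9] z [-18.3 -16.9 -10.6]
pitch deg 0.01 top z at x=0 -16.7
[[30.0, -14.5, 17.4], [45.0, -14.7, 17.3], [60.0, -14.5, 17.5], [70.0, -14.6, 17.4]]
```

Held straight and aimed within 2 mm. I'll hold for about 2 s.

```bash
R='[[0.004,-0.001,0.006],[0,0,0],1]'; python3 -m pendant '[[[0.004,-0.001,0.006],[0,0,0],1],[[0.004,-0.001,0.006],[0,0,0],1],[[0.004,-0.001,0.006],[0,0,0],1],[[0.004,-0.001,0.006],[0,0,0],1],[[0.004,-0.001,0.006],[0,0,0],1],[[0.004,-0.001,0.006],[0,0,0],1],[[0.004,-0.001,0.006],[0,0,0],1],[[0.004,-0.001,0.006],[0,0,0],1],[[0.004,-0.001,0.006],[0,0,0],1],[[0.004,-0.001,0.006],[0,0,0],1],[[0.004,-0.001,0.006],[0,0,0],1],[[0.004,-0.001,0.006],[0,0,0],1],[[0.004,-0.001,0.006],[0,0,0],1],[[0.004,-0.001,0.006],[0,0,0],1],[[0.004,-0.001,0.006],[0,0,0],1],[[0.004,-0.001,0.006],[0,0,0],1],[[0.004,-0.001,0.006],[0,0,0],1],[[0.004,-0.001,0.006],[0,0,0],1],[[0.004,-0.001,0.006],[0,0,0],1],[[0.004,-0.001,0.006],[0,0,0],1]]'; python3 aim.py kit 0; python3 held.py
python3 -m pendant '[[[0,0,0],[0,0,0],1],[[0,0,0],[0,0,0],1],[[0,0,0],[0,0,0],1],[[0,0,0],[0,0,0],1],[[0,0,0],[0,0,0],1],[[0,0,0],[0,0,0],1],[[0,0,0],[0,0,0],1],[[0,0,0],[0,0,0],1],[[0,0,0],[0,0,0],1],[[0,0,0],[0,0,0],1]]'; python3 aim.py kit 0|tail -1; python3 aim.py roof 0.05; python3 held.py|sed -n 2p
```

```text
clock: 29.25
tool_pos: [0.4483, -0.2636, 0.1744]
orientation: [-0.078, 0.921, -0.255, -0.285]
contact_force: [-0.0, -1.0, -0.5]
gripper_width: 0.031
grip_force: 60.6
[ 0.4483 -0.2631  0.1756] [[ 0.71  -0.511 -0.486]
 [-0.421 -0.86   0.288]
 [-0.565  0.    -0.825]]
shift [-0.0045 -0.0021 -0.0043] turn [-0.0002  0.0003 -0.0023]
spot err mm [-0.3 -1.  -1.3] ang 0.21 q [-0.59  0.53  1.05 -0.03  2.16  1.51]
12242 x [15.6 47.8 73.3] y [-14.1   1.4  16.9] z [-18.3 -16.9 -10.7]
pitch deg 0.0 top z at x=0 -16.7
[[30.0, -14.5, 17.3], [45.0, -14.7, 17.3], [60.0, -14.6, 17.4], [70.0, -14.5, 17.4]]
clock: 30.13
tool_pos: [0.4483, -0.2636, 0.1744]
orientation: [-0.078, 0.921, -0.255, -0.285]
contact_force: [-0.2, 0.1, -2.2]
gripper_width: 0.0312
grip_force: 60.6
spot err mm [-0.3 -1.  -1.3] ang 0.21 q [-0.59  0.53  1.05 -0.03  2.16  1.51]
[0.5272 0.0092 0.2148] [[ 0.906  0.179 -0.383]
 [ 0.165 -0.984 -0.07 ]
 [-0.389  0.    -0.921]]
shift [-0.4138 -1.373   0.0357] turn [-0.2188  0.1225 -0.4027]
spot err mm [-156.6 -378.7  -50. ] ang 37.69 q [-0.59  0.53  1.05 -0.03  2.16  1.51]
pitch deg 0.04 top z at x=0 -16.7
```

```bash
python3 -m pendant '[[[-0.15,-0.05,0],[0,0,0],1],[[-0.3,-0.12,0],[0,0,0],1],[[-0.4,-0.27,0],[0,0,0],1],[[-0.41,-0.45,0.01],[-0.03,0.016,-0.05],1],[[-0.41,-0.63,0.01],[-0.06,0.033,-0.11],1],[[-0.41,-0.8,0.02],[-0.095,0.053,-0.175],1],[[-0.41,-0.96,0.02],[-0.13,0.073,-0.24],1],[[-0.41,-0.96,0.02],[-0.17,0.095,-0.31],1],[[-0.41,-0.96,0.02],[-0.219,0.1225,-0.4],1],[[-0.41,-0.96,0.02],[-0.219,0.1225,-0.4],1],[[-0.41,-0.96,0.02],[-0.219,0.1225,-0.4],1]]'; python3 aim.py roof 0.05
```

```text
clock: 31.1
tool_pos: [0.4868, -0.0618, 0.2177]
orientation: [0.019, 0.976, 0.088, -0.197]
contact_force: [-0.6, -0.7, -1.0]
gripper_width: 0.0311
grip_force: 60.6
[0.5272 0.0092 0.2148] [[ 0.906  0.179 -0.383]
 [ 0.165 -0.984 -0.07 ]
 [-0.389  0.    -0.921]]
shift [ 0.2471 -0.3135 -0.0892] turn [ 0.0014 -0.0003 -0.0006]
spot err mm [-85.7 -79.4  22.5] ang 0.06 q [-0.13  0.26  1.26 -0.13  2.    1.22]
```

```bash
python3 -m pendant '[[[0.06,-0.08,-0.02],[0,0,0],1],[[0.12,-0.16,-0.04],[0,0,0],1],[[0.18,-0.24,-0.07],[0,0,0],1],[[0.247,-0.3135,-0.089],[0.001,0,-0.001],1],[[0.247,-0.3135,-0.089],[0.001,0,-0.001],1],[[0.33,-0.3135,-0.089],[0.001,0,-0.001],1],[[0.41,-0.3135,-0.089],[0.001,0,-0.001],1],[[0.47,-0.3135,-0.089],[0.001,0,-0.001],1],[[0.497,-0.3135,-0.089],[0.001,0,-0.001],1],[[0.497,-0.3135,-0.089],[0.001,0,-0.001],1],[[0.497,-0.3135,-0.089],[0.001,0,-0.001],1]]'; python3 aim.py roof 0; python3 held.py
```

```text
clock: 32.02
tool_pos: [0.5725, 0.0155, 0.1944]
orientation: [0.017, 0.976, 0.086, -0.199]
contact_force: [-0.3, -0.1, -1.3]
gripper_width: 0.0309
grip_force: 60.5
[0.5725 0.0175 0.1953] [[ 0.906  0.179 -0.383]
 [ 0.165 -0.984 -0.07 ]
 [-0.389  0.    -0.921]]
shift [-0.0003 -0.0096 -0.0046] turn [-0.001   0.0011 -0.0023]
spot err mm [ 0.  -2.6 -1.1] ang 0.23 q [-0.    0.52  0.98 -0.08  2.04  1.37]
12114 x [15.5 47.5 72.6] y [-15.    0.5  16. ] z [-18.3 -16.8 -10.7]
pitch deg 0.21 top z at x=0 -16.8
[[30.0, -15.4, 16.5], [45.0, -15.6, 16.3], [60.0, -15.5, 16.5], [70.0, -15.5, 16.4]]
```

```bash
python3 -m pendant '[[[0,-0.01,-0.005],[0,0,0],1],[[0,-0.01,-0.005],[0,0,0],1],[[0,-0.01,-0.005],[0,0,0],1],[[0,-0.01,-0.005],[0,0,0],1],[[0,-0.01,-0.005],[0,0,0],1],[[0,-0.01,-0.005],[0,0,0],1],[[0,-0.01,-0.005],[0,0,0],1],[[0,-0.01,-0.005],[0,0,0],1],[[0,-0.01,-0.005],[0,0,0],1],[[0,-0.01,-0.005],[0,0,0],1],[[0,-0.01,-0.005],[0,0,0],1],[[0,-0.01,-0.005],[0,0,0],1],[[0,-0.01,-0.005],[0,0,0],1],[[0,-0.01,-0.005],[0,0,0],1],[[0,-0.01,-0.005],[0,0,0],1],[[0,-0.01,-0.005],[0,0,0],1],[[0,-0.01,-0.005],[0,0,0],1],[[0,-0.01,-0.005],[0,0,0],1],[[0,-0.01,-0.005],[0,0,0],1],[[0,-0.01,-0.005],[0,0,0],1]]'; python3 aim.py roof 0|tail -1; python3 held.py
python3 -m pendant '[[[0,0,0],[0,0,0],1],[[0,0,0],[0,0,0],1],[[0,0,0],[0,0,0],1],[[0,0,0],[0,0,0],1],[[0,0,0],[0,0,0],1],[[0,0,0],[0,0,0],1],[[0,0,0],[0,0,0],1],[[0,0,0],[0,0,0],1],[[0,0,0],[0,0,0],1],[[0,0,0],[0,0,0],1],[[0,0,0],[0,0,0],1],[[0,0,0],[0,0,0],1],[[0,0,0],[0,0,0],1]]'; python3 aim.py roof 0|tail -1; python3 held.py|sed -n 2p; python3 -c "
from h import *
go((.46,.03,.26),down(np.radians(-5)))"
```

```text
clock: 33.73
tool_pos: [0.5728, 0.0181, 0.1955]
orientation: [0.018, 0.976, 0.087, -0.198]
contact_force: [0.4, 0.4, -1.8]
gripper_width: 0.0311
grip_force: 60.5
spot err mm [0.4 0.2 0.1] ang 0.15 q [-0.    0.52  0.98 -0.08  2.04  1.37]
12091 x [15.5 47.5 72.6] y [-15.1   0.5  16. ] z [-18.2 -16.8 -10.6]
pitch deg 0.21 top z at x=0 -16.8
[[30.0, -15.4, 16.4], [45.0, -15.6, 16.3], [60.0, -15.5, 16.6], [70.0, -15.6, 16.4]]
clock: 34.87
tool_pos: [0.5728, 0.0181, 0.1955]
orientation: [0.018, 0.976, 0.087, -0.198]
contact_force: [-0.5, -0.4, -0.4]
gripper_width: 0.0312
grip_force: 60.5
spot err mm [0.4 0.2 0.1] ang 0.15 q [-0.    0.52  0.98 -0.08  2.04  1.37]
pitch deg 0.27 top z at x=0 -16.9
shift [-0.6275 -0.1579 -0.0845] turn [-0.1665  0.2176 -0.8199]
```

```bash
python3 -m pendant '[[[-0.15,-0.03,0],[0,0,0],1],[[-0.3,-0.07,0],[0,0,0],1],[[-0.45,-0.11,-0.03],[0,0,0],1],[[-0.6,-0.15,-0.07],[-0.014,0.018,-0.068],1],[[-0.627,-0.158,-0.08],[-0.028,0.036,-0.137],1],[[-0.627,-0.158,-0.08],[-0.042,0.054,-0.205],1],[[-0.627,-0.158,-0.08],[-0.055,0.073,-0.273],1],[[-0.627,-0.158,-0.08],[-0.069,0.091,-0.342],1],[[-0.627,-0.158,-0.08],[-0.083,0.109,-0.41],1],[[-0.627,-0.158,-0.08],[-0.097,0.127,-0.478],1],[[-0.627,-0.158,-0.08],[-0.111,0.145,-0.547],1],[[-0.627,-0.158,-0.08],[-0.125,0.163,-0.615],1],[[-0.627,-0.158,-0.08],[-0.139,0.181,-0.683],1],[[-0.627,-0.158,-0.08],[-0.153,0.2,-0.752],1],[[-0.627,-0.158,-0.08],[-0.1665,0.2176,-0.82],1],[[-0.627,-0.158,-0.08],[-0.1665,0.2176,-0.82],1],[[-0.627,-0.158,-0.08],[-0.1665,0.2176,-0.82],1]]'; python3 -c "
from h import *
go((.434,.018,.1),down(np.radians(-5.3)));go((.434,.018,.022),down(np.radians(-5.3)))"; python3 held.py
```

```text
clock: 36.33
tool_pos: [0.4595, 0.0297, 0.2594]
orientation: [0.0, 0.739, 0.674, -0.0]
contact_force: [0.2, 0.3, -0.8]
gripper_width: 0.0311
grip_force: 60.5
shift [-0.0694 -0.1215  0.7971] turn [-0.0001  0.0004  0.001 ]
shift [-0.0691 -0.1214  1.1871] turn [-0.0001  0.0004  0.001 ]
12215 x [15.7 47.8 73.2] y [-16.6  -1.1  14.4] z [-18.7 -17.3 -11.1]
pitch deg 0.02 top z at x=0 -17.1
[[30.0, -17.1, 14.9], [45.0, -17.3, 15.0], [60.0, -17.1, 15.0], [70.0, -17.2, 14.8]]
```

```bash
python3 -m pendant '[[[-0.02,-0.04,0.15],[0,0,0],1],[[-0.04,-0.08,0.3],[0,0,0],1],[[-0.069,-0.121,0.5],[0,0,0],1],[[-0.069,-0.121,0.65],[0,0,0],1],[[-0.069,-0.121,0.75],[0,0,0],1],[[-0.069,-0.121,0.8],[0,0,0],1],[[-0.069,-0.121,0.8],[0,0,0],1],[[-0.069,-0.121,0.8],[0,0,0],1]]';python3 -c "
from h import *
go((.434,.018,.02),down(np.radians(-5.3)))"
```

```text
clock: 37.05
tool_pos: [0.4349, 0.0185, 0.0999]
orientation: [0.0, 0.737, 0.675, 0.0]
contact_force: [-0.3, -0.6, -1.5]
gripper_width: 0.0309
grip_force: 60.5
shift [-0.0026 -0.0045  0.3994] turn [0.0001 0.0001 0.0029]
```

```bash
python3 -m pendant '[[[0,-0.004,0.1],[0,0,0],1],[[0,-0.004,0.2],[0,0,0],1],[[-0.002,-0.004,0.3],[0,0,0],1],[[-0.002,-0.004,0.36],[0,0,0],1],[[-0.002,-0.004,0.39],[0,0,0],1],[[-0.002,-0.004,0.399],[0,0,0],1],[[-0.002,-0.004,0.402],[0,0,0],1],[[-0.002,-0.004,0.402],[0,0,0],1]]'
```

```text
clock: 37.72
tool_pos: [0.4347, 0.018, 0.0201]
orientation: [0.001, 0.737, 0.676, 0.001]
contact_force: [1.5, 0.6, -0.5]
gripper_width: 0.031
grip_force: 60.6
```

Originally it was gripped at z=0.0178, so I'll lower about 2 mm more, then release.

```bash
python3 -m pendant '[[[0,0,0.005],[0,0,0],1],[[0,0,0.009],[0,0,0],1],[[0,0,0.009],[0,0,0],1],[[0,0,0.009],[0,0,0],1]]'; python3 -m pendant '[[[0,0,0],[0,0,0],0.5],[[0,0,0],[0,0,0],0.3],[[0,0,0],[0,0,0],0.2],[[0,0,0],[0,0,0],0.2],[[0,0,0],[0,0,0],0.2],[[0,0,-0.1],[0,0,0],0.1],[[0,0,-0.25],[0,0,0],0.1],[[0,0,-0.4],[0,0,0],0.1],[[0,0,-0.6],[0,0,0],0.1],[[0,0,-0.75],[0,0,0],0.1],[[-0.2,0,-0.75],[0,0,0],0.1],[[-0.4,0,-0.75],[0,0,0],0.1],[[-0.6,0,-0.75],[0,0,0],0.1],[[-0.8,0,-0.75],[0,0,0],0.1],[[-1,0,-0.75],[0,0,0],0.1],[[-1,0,-0.75],[0,0,0],0.1]]';python3 - <<'E'
from meas import *
hsv=cv2.cvtColor(p,cv2.COLOR_RGB2HSV)
m=near((434,18),110)&(X[...,2]>.02)&(X[...,2]<.05); print("scan",rect(X[m]))
cv2.imwrite("pics/t4.png",cv2.resize(p[:,:,::-1],(800,600)))
E
```

```text
clock: 38.05
tool_pos: [0.4343, 0.018, 0.0178]
orientation: [0.001, 0.737, 0.676, 0.001]
contact_force: [-1.4, 0.4, 3.7]
gripper_width: 0.0308
grip_force: 61.1
clock: 39.38
tool_pos: [0.415, -0.1867, 0.1668]
orientation: [0.001, 0.739, 0.673, -0.001]
contact_force: [0.2, 0.5, 0.6]
gripper_width: 0.0769
grip_force: 0.0
scan (434, 18, 150, 32, 84.7)
```

View pics/t4.png

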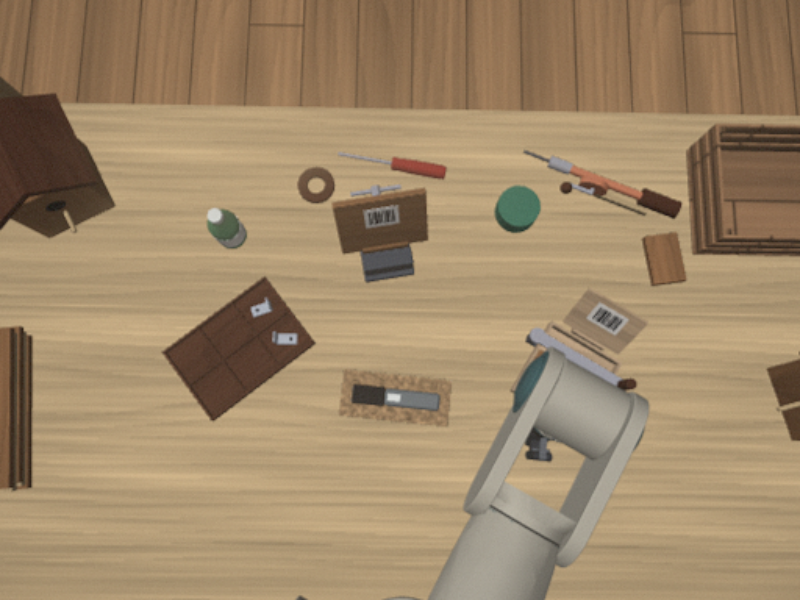

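The scanner is centred on the mat at (396,397), and the tin and glue bottle are standing. The arm hides the tray, so I'll move it aside for one last check.

```bash
python3 -m pendant '[[[0.2,-0.05,-0.1],[0,0,0],0],[[0.4,-0.1,-0.2],[0,0,0],0],[[0.6,-0.15,-0.3],[0,0,0],0],[[0.8,-0.2,-0.3],[0,0,0],0],[[1,-0.25,-0.3],[0,0,0],0],[[1,-0.25,-0.3],[0,0,0],0],[[1,-0.25,-0.3],[0,0,0],0]]';python3 - <<'E'
from meas import *
F=frame((472.7,-277),np.radians(-30.8))
m=(np.abs(F).max(-1)<62)&(X[...,2]>.02)&(X[...,2]<.036)&(d>0); n,l,st,_=cv2.connectedComponentsWithStats(m.astype(np.uint8))
for i in range(1,n):
    if st[i,4]>15: print(st[i],rect(X[l==i]),F[l==i].mean(0))
bar=near((500,-285),190)&(X[...,2]>.045)&(X[...,2]<.062)&(F[...,0]<50); print("bar",rect(X[bar]))
cv2.imwrite("pics/t5.png",cv2.resize(p[170:310,300:440,::-1],(560,560)))
E
```

```text
clock: 40.02
tool_pos: [0.3831, 0.0256, 0.2272]
orientation: [-0.0, 0.735, 0.678, 0.001]
contact_force: [-0.4, -0.3, 0.3]
gripper_width: 0.0857
grip_force: 0.0
[338 224  13  17 104] (496, -229, 45, 17, -30.9) [-5.50090248 53.58341947]
[366 236  13  14 100] (467, -303, 33, 21, -31.5) [  8.07782432 -25.1045711 ]
bar (504, -287, 175, 24, 60.2)
```

View pics/t5.png

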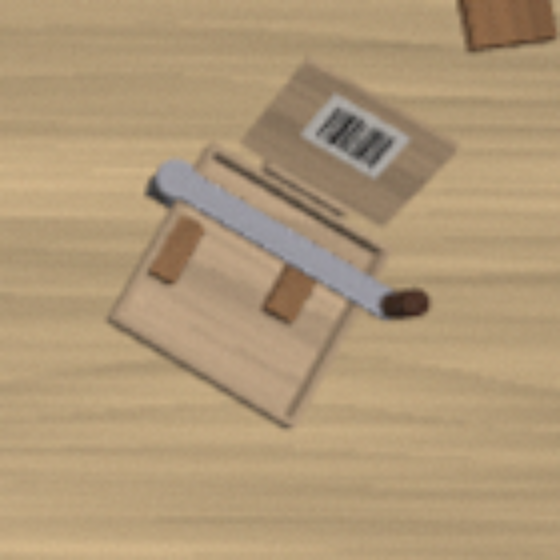

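```bash
python3 - <<'E'
from meas import *
F=frame((472.7,-277),np.radians(-30.8)); Z=X[...,2]*1000
for y0 in (44,48,52,56,60,-34,-28,-22,-16):
    m=(abs(F[...,1]-y0)<2.5)&(F[...,0]>-20)&(F[...,0]<8)&(Z>15)&(Z<40); print(y0,m.sum(),np.median(Z[m]).round(1) if m.any() else'')
E
```

```text
44 6 26.0
48 18 26.8
52 20 27.7
56 19 27.5
60 20 28.3
-34 8 27.1
-28 12 27.5
-22 11 26.9
-16 13 22.8
```

One cleat has been nudged against the +y wall, but it still lies flat on the tray floor (its top is level with the other's). I'll hand the job in.

```bash
python3 -c "
from station import ticket
print(ticket.job_done())"
```

```text
the job is handed in; nothing more can be done
None
```

The job is handed in: both cedar cleats (only two were present) lie flat in the tray under the fully closed bar, both labels were held in the scanner's aim for over 2 s each, the scanner lies centred along its mat, the brackets are still in the bin, and the tin and glue bottle are standing; no verdict came back.

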